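Turn the test kiln round for its next firing

TASK

Get the little test kiln ready for its next firing: first press the test button on its supply box so that the residual-current switch trips and the kiln is dead before you reach in, then stand the fired jars from the kiln on the empty ware board and the raw jars from the other board upright in the kiln, clear of each other and of the walls. Bring the lid down without slamming it and press it until its catch snaps and it is fully shut, and only then lift the tripped lever all the way back up. Leave the glaze jar and the kiln post beside the supply box where they stand.

Things in the scene. Friction and masses are not known exactly. Their poses are not given: they have to be found in the camera images.
- kiln: square top-loading test kiln in a steel shell, 240 mm deep (x) by 290 mm wide (y), rim 130 mm above the table, walls 45 mm thick, chamber 150 (x) by 200 mm (y), open on top. Grey controller box, 55 mm wide, on its +y flank up to 118 mm high; roller catch at mid-front, 36 mm out. Origin under its centre on the table; x runs from the front (catch) to the back (hinge), z up
- kiln_shelf (a point): centre of the top of the flat kiln shelf that covers the chamber floor, 58 mm above the table and 72 mm below the rim; axes as the kiln's. The chamber walls are 75 mm away along x and 100 mm along y; the jars stand on this shelf
- lid (a joint): angle of the lid, rad: 0 shut on the rim, grows as it opens, stop at 1.65. Slab 240 by 290 by 35 mm on a stiff friction hinge: it stays where it is left (6 N at the handle swings it down when upright, 1 N when nearly shut). From about 0.045 rad its striker rides on the sprung roller catch; some 8 N down at lid_front snaps it past, to 0, where the catch holds it
- lid_hinge (a point): hinge axis of the lid at the middle of the kiln's back edge, 130 mm above the table; its x and z axes turn with the lid (shut: x to the back, z up), y is the hinge axis
- lid_handle (a point): middle of the lid's bar handle: a black bar 15 mm thick, 84 mm of it free along the hinge direction between its two posts, standing 35 mm clear of the lid's outer face; in the lid's frame 175 mm from the hinge towards the front edge and 70 mm from the lid's underside
- lid_front (a point): point on the outer (top) face of the lid, mid-width, 28 mm in from its front edge and 222 mm from the hinge: the place to press
- supply: black supply box on the table, 150 by 150 mm, with a panel that slopes up away from its front (-x) side at 20 degrees (0.35 rad), 78 mm above the table at mid-panel, 52 mm at the front edge and 104 mm at the back. Origin under its centre on the table, x from the front to the back, z up
- rcd_face (a point): centre of the face of the white residual-current device (72 mm wide, 85 mm along the slope; its middle 46 mm stands 18 mm above the panel, this point) ; its axes: x up the slope, y across to the left, z out of the face (leaning 0.35 rad from vertical towards the box's front)
- test_button (a joint): travel of the test button, m: 0 free, 0.005 fully in along the -z of point rcd_face; sprung, 4 N is enough to press it home. At about 3.5 mm of travel it throws the lever
- button_top (a point): middle of the top of the round grey test button, 12 mm across, 8.5 mm proud of the face when free; in the frame of rcd_face it lies at x -12.5 mm, y +22 mm
- rcd_lever (a joint): angle of the switch lever, rad: 0 on (leaning 0.52 rad up the slope from the face's normal), 1.05 tripped (leaning as much down the slope). Snap action, turning over at 0.2: beyond that its spring throws it down to 1.05, below that holds it lightly at 0. Lifting it takes about 3 N at its tip. Pivot 4 mm under the face, at x 0, y -22 mm of rcd_face
- lever_tip (a point): middle of the outer end of the dark lever, a paddle 20 mm wide across the slope, 7 mm thick, 30 mm from its pivot, so that it stands 22 mm out of the face at either end of its swing
- raw_board: plain wooden ware board on the table, 160 (x) by 200 (y) by 12 mm, on which the raw jars stand at the start. Origin under its centre, z up; its top is at z 12 mm. Boards, kiln and supply box are fixed
- fired_board: the second board, alike, empty at the start, for the fired jars. Origin under its centre, its top at z 12 mm; each fired jar must stand wholly on it
- raw1: squat decorated earthenware jar, 56 mm tall: foot 44 mm across, belly 50 mm across at 12 to 24 mm up, a straight collar 36 mm across from 44 to 56 mm up, narrower (30 mm) just below the collar; 60 to 130 g. Origin at the centre of its foot, z up along its axis. Raw (white, matt), on the raw board at the start; goes into the kiln. Two or three of the three raw jars are present
- raw2: squat decorated earthenware jar, 56 mm tall: foot 44 mm across, belly 50 mm across at 12 to 24 mm up, a straight collar 36 mm across from 44 to 56 mm up, narrower (30 mm) just below the collar; 60 to 130 g. Origin at the centre of its foot, z up along its axis. Raw (white, matt), on the raw board at the start; goes into the kiln. Two or three of the three raw jars are present
- raw3: squat decorated earthenware jar, 56 mm tall: foot 44 mm across, belly 50 mm across at 12 to 24 mm up, a straight collar 36 mm across from 44 to 56 mm up, narrower (30 mm) just below the collar; 60 to 130 g. Origin at the centre of its foot, z up along its axis. Raw (white, matt), on the raw board at the start; goes into the kiln. Two or three of the three raw jars are present
- fired1: squat decorated earthenware jar, 56 mm tall: foot 44 mm across, belly 50 mm across at 12 to 24 mm up, a straight collar 36 mm across from 44 to 56 mm up, narrower (30 mm) just below the collar; 60 to 130 g. Origin at the centre of its foot, z up along its axis. Fired (white, glossy), standing in the kiln at the start; goes onto the empty board. One or both are present
- fired2: squat decorated earthenware jar, 56 mm tall: foot 44 mm across, belly 50 mm across at 12 to 24 mm up, a straight collar 36 mm across from 44 to 56 mm up, narrower (30 mm) just below the collar; 60 to 130 g. Origin at the centre of its foot, z up along its axis. Fired (white, glossy), standing in the kiln at the start; goes onto the empty board. One or both are present
- glaze_jar: bystander: white lidded glaze jar, 60 mm across, 75 mm tall, near the supply box; origin under its centre
- kiln_post: bystander: clay-coloured kiln post, 32 mm across, 50 mm tall, near the supply box; origin under its centre

How it is judged:
By the outcome, as a careful person would: the job done as asked, in the order asked, and still so for the second after the job is handed in, with the robot touching nothing.
Of raw1, raw2, raw3 only 2 to 3 are there at a start; the rules pass over those that are not, and their reading is None.
Of fired1, fired2 only 1 to 2 are there at a start; the rules pass over those that are not, and their reading is None.
At some moment in a run one of fired1, fired2 may be knocked a few centimetres aside while the robot is not near it.
Once in a run the grip may slacken for a moment while it holds something.
It also fails if it takes over 208 s, if anything falls off the work surface, if the arm or the gripper's body presses on something with over 40 N, if the wrist force passes 120 N, or if a joint passes its speed limit or range.

ROBOT

A 6-joint arm with a two-finger parallel gripper is mounted at the origin on the work surface. World frame = base frame: x ahead of the robot, y to its left, z up, the work surface at z = 0. Lengths are in mm, angles in rad, forces in N, time in s.
With the tool pointing down it reaches from about 275 to 775 mm from the base axis. Payload 14.6 kg.
Tool frame: the origin (TCP) lies on the mounting face of the last link; the fingertips stand 173 mm ahead of it and the grasp point (between the pads) lies 155 mm ahead of it; z points along the fingers, y is the line along which they close (so a half turn about z gives the same grasp; the last joint's range is limited). The gripper opens to 85 mm and grips with 20 to 120 N. Pads are 22 mm wide; open, the fingers measure 114 mm over their backs; the gripper's body (76 mm by 85 mm) begins 54 mm behind the grasp point. The pads swing forward as they close: fully open they stand 13 mm farther back than shut.
Start: joints at [-1.385, 0.263, -0.048, 1.259, 0, 1.415], TCP at [175.471, -494.812, 404.678] pointing down, gripper open.
Joint ranges: [-2.65, 2.65], [-0.89, 1.7], [-1.18, 1.37], [-2.13, 2.11], [-1.35, 1.29], [-3.14, 3.14]. Speed limits (rad/s): [1.89, 1.89, 2.57, 2.79, 3.14, 3.14].

INTERFACE

Orientations are given as a unit quaternion [w, x, y, z].
In Python, from cell import read_state, read_camera, finish_job gives the robot as it stands.
- The arm moves only by the tool step_arm, never from a script. Its argument "targets" is a list of rows, each an object of numbers: "ax", "ay", "az": the turn, a rotation vector about the tool's x, y, z in rad; "x", "y", "z": the shift along the tool's x, y, z in m; "gripper": the closure, from 0 (fully open) to 1 (shut). A call has exactly 5 rows; each row shifts and turns the commanded pose from where the row before left it, along the tool's axes as they then stand; what a row does not reach is not made up. A row lasts 1/10 s, in which the tool goes at most 50 mm and 8.59 degrees, less where a joint would pass 70% of its speed; a pose out of reach is approached as far as the arm can. A call is refused whole if a number of a shift passes 0.05 or a number of a turn 0.15, either way. A call with a gripper value outside its range is refused whole. The fingers move at their own pace and stop on an object; the grip force is fixed at half the most. Time passes only in rows, so rows that do not move let the fingers close, or fill a call up. It gives the time, the measured TCP pose, the force, the opening and the grip force at its end, in the units of the state.
- read_state(): the state, without advancing time (a new reading comes with each control period).
- read_camera(name): name is "scene" or "top" or "wrist"; returns a dict with "pixels" (384x512x3 uint8, red, green, blue), "depth" (384x512 float32, mm along the optical axis (not along the pixel's ray), 0 where there is no reading), "fx", "fy", "cx", "cy" (pixels), "dist_coeffs" ([k1, k2, p1, p2, k3] as OpenCV has them; the pictures are not rectified), "extrinsics" (4x4, takes a point from world to camera coordinates). Camera axes: x right, y down, z forward; pixel columns grow to the right and rows downward; lengths in mm; the calibration is good to about 2 mm. A picture is of the moment at which its call begins.
- finish_job(): hands the job in; it is judged then, once.
The state is a dict: "t": time; "qpos": joint angles; "joint_vel": joint speeds; "effort": joint torques, N m; "position": TCP position; "tcp_rot": TCP orientation; "ft_force": force on the tool from outside, world axes, zero at the start; "moment": the same for the moment, N m; "finger_gap": finger opening in mm; "gripper_force": force on a finger pad.
Only numpy, scipy, OpenCV 4.12 (cv2) and the standard library are available. Lean on these libraries where they do the work, as an engineer would, in place of code of your own. Each camera call takes 0.05 s, during which the arm holds its last target. There are 200 camera calls.

## Working session

There is one attempt and no reset: what is moved stays moved. The work goes in short steps, Python scripts to look and compute and a tool call to move; the robot and the scene stay as the last step left them, time stands still between calls to the robot, and variables do not carry over. Pictures are saved under pics/ and viewed, at most 14 in all, crops included, and the job is handed in when it is done.

Besides the shell and the picture viewer there is one more tool, called after ">>>" in YAML: its name, and indented under it one key for each argument. step_arm: Moves the arm, as the interface text tells. Its arguments: {"type":"object","properties":{"targets":{"type":"array"}},"required":["targets"]}

```bash
mkdir -p pics; cat > h.py <<'E'
import numpy as np, cv2
from cell import read_state, read_camera
from scipy.spatial.transform import Rotation as R
def shot(n,f=None):
    c=read_camera(n)
    if f: cv2.imwrite('pics/'+f,c['pixels'][:,:,::-1])
    return c
def cloud(c):
    K=np.array([[c['fx'],0,c['cx']],[0,c['fy'],c['cy']],[0,0,1]])
    h,w=c['depth'].shape
    u,v=np.meshgrid(np.arange(w),np.arange(h))
    n=cv2.undistortPoints(np.stack([u,v],-1).reshape(-1,1,2).astype(np.float64),K,np.array(c['dist_coeffs'],float)).reshape(h,w,2)
    d=c['depth'].astype(float)
    P=np.dstack([n*d[...,None],d])
    E=np.array(c['extrinsics']); 
    W=(P-E[:3,3])@E[:3,:3]
    W[d==0]=np.nan
    return W
E
python3 - <<'E'
from h import *
s=read_state(); print({k:np.round(v,3) for k,v in s.items()})
a=shot('scene','s0.png');b=shot('top','t0.png')
np.savez('c0.npz',s=cloud(a),t=cloud(b),sp=a['pixels'],tp=b['pixels'])
for c in(a,b): print(np.round(c['extrinsics'],3),c['fx'],c['dist_coeffs'],(c['depth']>0).mean())
E
```

```text
{'t': np.float64(0.0), 'qpos': array([-1.385,  0.264, -0.049,  1.259, -0.   ,  1.415]), 'joint_vel': array([ 0.001, -0.002, -0.001, -0.001, -0.001, -0.   ]), 'effort': array([ 1.0000e-03, -6.3761e+01,  3.8457e+01,  1.3000e-02, -0.0000e+00,
       -0.0000e+00]), 'position': array([ 175.452, -494.718,  404.22 ]), 'tcp_rot': array([-0.001,  0.986,  0.17 , -0.   ]), 'ft_force': array([-0.702,  0.629,  0.994]), 'moment': array([ 0.018,  0.034, -0.001]), 'gripper_force': np.float64(0.0), 'finger_gap': np.float64(85.277)}
[[ 5.860000e-01  8.100000e-01 -8.000000e-03 -2.415400e+02]
 [ 4.920000e-01 -3.640000e-01 -7.910000e-01 -1.687470e+02]
 [-6.430000e-01  4.600000e-01 -6.120000e-01  1.503521e+03]
 [ 0.000000e+00  0.000000e+00  0.000000e+00  1.000000e+00]] 426.1760899739175 [-0.16087986  0.          0.          0.          0.        ] 0.9783223470052084
[[-6.00000e-03 -1.00000e+00  2.40000e-02 -6.78060e+01]
 [-9.95000e-01  3.00000e-03 -1.01000e-01  5.62013e+02]
 [ 1.01000e-01 -2.40000e-02 -9.95000e-01  9.42658e+02]
 [ 0.00000e+00  0.00000e+00  0.00000e+00  1.00000e+00]] 349.2864221875172 [0.02238137 0.         0.         0.         0.        ] 0.9957682291666666
```

View pics/t0.png

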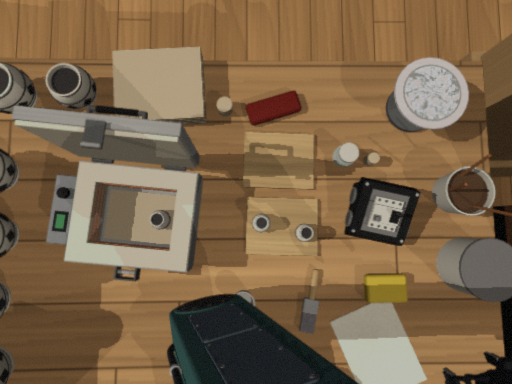

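View pics/s0.png

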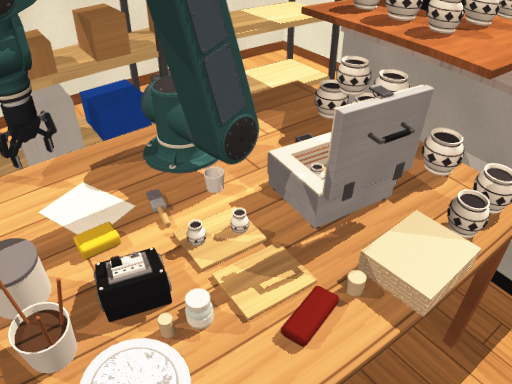

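The top view shows the kiln at about (135,218) with its lid upright and one fired jar at (160,219). The raw jars are at (261,223) and (305,233), the empty board at (279,160), and the supply box at (382,210). The glaze jar (346,153) and post (373,158) stand beside the box. The scene view agrees.

```bash
cat > m.py <<'E'
from h import *
z=np.load('c0.npz');W=z['t'];p=z['tp'].astype(int)
def rect(m,n):
    P=W[m][:,:2].astype(np.float32); c,s,a=cv2.minAreaRect(P); print(n,m.sum(),np.round(c,1),np.round(s,1),round(a,2),'medz',np.nanmedian(W[m][:,2]).round(1))
Z=W[...,2]
def box(u0,u1,v0,v1):
    b=np.zeros(Z.shape,bool);b[v0:v1,u0:u1]=1;return b
def big(m):
    n,l,s,_=cv2.connectedComponentsWithStats(m.astype(np.uint8)); return l==1+np.argmax(s[1:,4])
print('table z',np.nanmedian(Z[box(205,240,150,280)]))
rect(big(box(60,205,155,280)&(abs(Z-130)<6)),'kiln rim')
rect(big(box(238,325,190,262)&(abs(Z-12)<4)),'raw board')
rect(big(box(238,320,125,194)&(abs(Z-12)<4)),'fired board')
rect(big(box(340,425,172,250)&(Z>40)&(Z<140)),'supply')
for n,b,h in(('raw a',box(245,280,205,240),68),('raw b',box(290,325,215,250),68),('fired',box(140,180,200,238),114),('glaze',box(330,360,135,170),75),('post',box(362,384,145,170),50)):
    m=big(b&(Z>h-7)&(Z<h+6)); P=W[m][:,:2].astype(np.float32);c,r=cv2.minEnclosingCircle(P); print(n,m.sum(),np.round(c,1),round(r,1),'maxz',np.nanmax(Z[m]).round(1))
# supply panel plane
m=big(box(340,425,172,250)&(Z>40)&(Z<140)); dark=m&(p.max(-1)<60)
P=W[dark];A=np.c_[P[:,:2],np.ones(len(P))]
k=np.ones(len(P),bool)
for _ in range(5):
    q=np.linalg.lstsq(A[k],P[k,2],rcond=None)[0];k=abs(A@q-P[:,2])<4
print('plane',q,'slope',np.arctan(np.hypot(*q[:2])),'dir',np.degrees(np.arctan2(q[1],q[0])),k.mean())
wm=big(m&(p.min(-1)>120));rect(wm,'rcd white')
t=z['tp'][170:250,335:430,::-1];cv2.imwrite('pics/sup.png',cv2.resize(t,None,fx=8,fy=7,interpolation=cv2.INTER_CUBIC)) 
# lid
m=box(15,200,105,168)&(Z>140);Q=W[m];print('lid',m.sum(),np.nanmin(Q,0).round(),np.nanmax(Q,0).round())
S=z['s'];sp=z['sp'].astype(int);b=box(360,420,110,150)&(sp.max(-1)<60)&(S[...,2]>200);print('handle scene',b.sum(),np.nanmedian(S[b],0).round(1),np.nanpercentile(S[b],[3,97],axis=0).round(1))
E
python3 m.py
```

```text
table z -0.30538835366325223
kiln rim 7308 [476.9 239.8] [296.9 286.7] 84.21 medz 129.8
raw board 3385 [ 460.5 -138.4] [198.2 159.7] 88.25 medz 11.5
fired board 3712 [ 648.1 -132.3] [199.8 160.2] 87.9 medz 11.7
supply 3663 [ 499.3 -404.2] [164.7 160. ] 77.39 medz 83.4
raw a 146 [469.7 -79.6] 18.2 maxz 71.0
raw b 129 [ 442.3 -198.5] 18.0 maxz 70.4
fired 162 [480.  182.7] 18.0 maxz 117.0
glaze 315 [ 657.6 -317.2] 27.3 maxz 78.7
post 105 [ 646.5 -394.3] 16.5 maxz 53.4
plane [ 3.59688947e-01 -8.38364900e-02 -1.34538143e+02] slope 0.3537905247285121 dir -13.120284795206365 0.7636363636363637
rcd white 676 [ 490.2 -404.1] [72.5 79. ] 77.16 medz 95.4
lid 7502 [597.  73. 141.] [705. 366. 398.]
handle scene 204 [696.5 210.5 304.6] [[662.5 157.4 298. ]
 [703.8 269.3 309.5]]
```

View pics/sup.png

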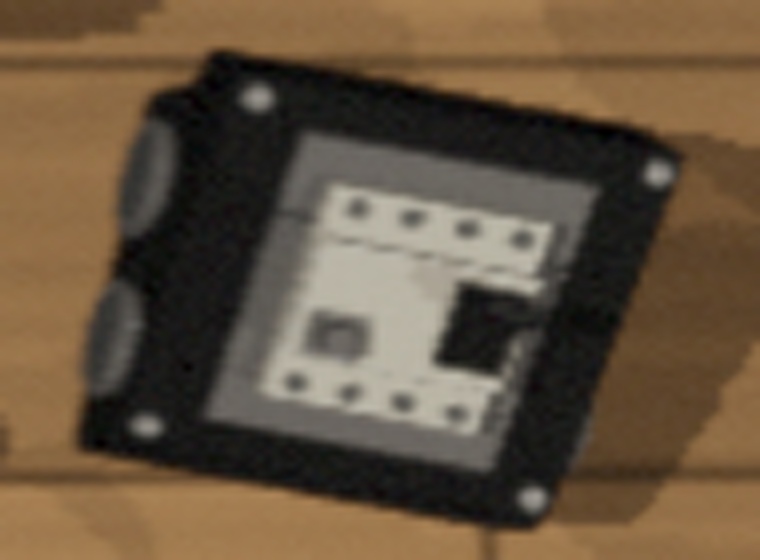

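The crop shows the grey button at crop (340,335), i.e. image (377.5,217.9). The dark lever is at crop (490,330), and the panel screws are at crop (258,97), (658,175), (147,426) and (532,498). The box's x axis is at about -13°.

```bash
cat > m2.py <<'E'
from h import *
z=np.load('c0.npz');W=z['t'];Z=W[...,2]
def at(u,v,r=1):
    q=W[int(round(v))-r:int(round(v))+r+1,int(round(u))-r:int(round(u))+r+1].reshape(-1,3);return np.nanmedian(q,0)
sc=np.array([at(335+a/8,170+b/7) for a,b in((258,97),(658,175),(147,426),(532,498))]);print('screws',sc.round(1));c=sc.mean(0)
yaw=np.mean([np.arctan2(*(sc[0]-sc[2])[[1,0]]),np.arctan2(*(sc[1]-sc[3])[[1,0]])]+[np.arctan2(*(sc[0]-sc[1])[[1,0]])-np.pi/2]*1);print('panel c',c.round(1),'yaw est',np.degrees(yaw))
Ry=R.from_euler('z',-12.9,degrees=True)*R.from_euler('y',-.349)
F=Ry.as_matrix();c[2]=78;rcd=c+18*F[:,2];print('rcd',rcd.round(1),'white mid',at(387,213).round(1))
print('button pred',(rcd+F@[-12.5,22,8.5]).round(1),'seen',at(377.5,217.5).round(1),'lever pred on',(rcd+F@[15,-22,22]).round(1))
# kiln hole
t=shot('top');C=np.array(t['extrinsics']);K=np.array([[t['fx'],0,t['cx']],[0,t['fy'],t['cy']],[0,0,1]])
rim=np.zeros(Z.shape,np.uint8);rim[155:285,60:206]=((abs(Z-130)<6))[155:285,60:206]
cs,h=cv2.findContours(rim,cv2.RETR_CCOMP,cv2.CHAIN_APPROX_NONE)
holes=[cs[i] for i in range(len(cs)) if h[0,i,3]>=0];ho=max(holes,key=cv2.contourArea)
n=cv2.undistortPoints(ho.astype(np.float64),K,np.array(t['dist_coeffs'],float)).reshape(-1,2)
d=np.c_[n,np.ones(len(n))]@C[:3,:3];o=-C[:3,:3].T@C[:3,3];P=o+d*((130-o[2])/d[:,2])[:,None]
print('hole',cv2.minAreaRect(P[:,:2].astype(np.float32)),'cam',o.round())
E
python3 m2.py
```

```text
screws [[ 567.4 -353.7  101.9]
 [ 538.5 -483.   100.6]
 [ 445.8 -326.7   55.9]
 [ 418.6 -457.6   57.1]]
panel c [ 492.6 -405.3   78.9] yaw est -12.365448064592755
rcd [ 486.6 -403.9   94.9] white mid [ 492.4 -404.7   96.2]
button pred [ 477.2 -379.2   98.6] seen [ 479.6 -380.2   98.7] lever pred on [ 488.1 -426.8  120.7]
hole ((488.25616455078125, 238.06216430664062), (203.6359405517578, 153.4076385498047), 83.90119171142578) cam [464. -47. 996.]
```

>>> step_arm:
  targets:
    - {"az": -0.143, "gripper": 1}
    - {"az": -0.143, "gripper": 1}
    - {"az": -0.143, "gripper": 1}
    - {"az": -0.143, "gripper": 1}
    - {"az": -0.143, "gripper": 1}

```text
$.targets[0]: bad value
```

>>> step_arm:
  targets:
    - {"az": -0.143, "gripper": 1}
    - {"az": -0.143, "gripper": 1}
    - {"gripper": 1}
    - {"gripper": 1}
    - {"gripper": 1}

```text
$.targets[0]: bad value
```

>>> step_arm:
  targets:
    - {"ax": 0, "ay": 0, "az": -0.143, "x": 0, "y": 0, "z": 0, "gripper": 1}
    - {"ax": 0, "ay": 0, "az": -0.143, "x": 0, "y": 0, "z": 0, "gripper": 1}
    - {"ax": 0, "ay": 0, "az": -0.143, "x": 0, "y": 0, "z": 0, "gripper": 1}
    - {"ax": 0, "ay": 0, "az": -0.143, "x": 0, "y": 0, "z": 0, "gripper": 1}
    - {"ax": 0, "ay": 0, "az": -0.143, "x": 0, "y": 0, "z": 0, "gripper": 1}

```text
t: 0.65
position: [175.5, -494.8, 404.5]
tcp_rot: [-0.0, 0.862, 0.506, 0.0]
ft_force: [0.3, -0.1, 0.1]
finger_gap: 12.1
gripper_force: 0.0
```

>>> step_arm:
  targets:
    - {"ax": 0, "ay": 0, "az": -0.143, "x": 0, "y": 0, "z": 0, "gripper": 1}
    - {"ax": 0, "ay": 0, "az": -0.143, "x": 0, "y": 0, "z": 0, "gripper": 1}
    - {"ax": 0, "ay": 0, "az": 0, "x": 0, "y": 0, "z": 0, "gripper": 1}
    - {"ax": 0, "ay": 0, "az": 0, "x": 0, "y": 0, "z": 0, "gripper": 1}
    - {"ax": 0, "ay": 0, "az": 0, "x": 0, "y": 0, "z": 0, "gripper": 1}

```text
t: 1.15
position: [175.5, -494.8, 404.6]
tcp_rot: [-0.0, 0.784, 0.62, 0.0]
ft_force: [-0.3, -0.4, 0.1]
finger_gap: -0.0
gripper_force: 0.0
```

```bash
cat >> h.py <<'E'
def rot(yaw,tilt=0):  # tool orientation: tool y towards world yaw (0 -> +x), tilted about tool x
    B=R.from_matrix(np.array([[0,1,0],[1,0,0],[0,0,-1]]).T)
    return R.from_euler('z',yaw)*B*R.from_euler('x',tilt)
def plan(tip,yaw=0,tilt=0,L=173,s=None):
    "delta for the tool: rotation first, then the shift along turned tool axes"
    s=s or read_state();q=s['tcp_rot'];Rc=R.from_quat([q[1],q[2],q[3],q[0]])
    Rt=rot(yaw,tilt);rv=(Rc.inv()*Rt).as_rotvec()
    T=np.array(tip)-L*Rt.as_matrix()[:,2];d=T-s['position']
    print('t',round(s['t'],2),'tcp',s['position'].round(1),'F',s['ft_force'].round(1),'gap',round(float(s['finger_gap']),1),'q',s['qpos'].round(2))
    print(' turn',rv.round(3),' shift after turn',Rt.inv().apply(d).round(1),' world',d.round(1))
E
python3 -c "
from h import *
F=(R.from_euler('z',-.222)*R.from_euler('y',-.349)).as_matrix()
b=np.array([478.5,-379.8,98.7]);plan(b+30*F[:,2],-.222,-.349)"
```

```text
t 1.15 tcp [ 175.5 -494.8  404.6] F [-0.3 -0.4  0.1] gap -0.0 q [-1.39  0.26 -0.05  1.26 -0.    0.42]
 turn [-0.349  0.002 -0.01 ]  shift after turn [178.9 149.4 176.9]  world [ 235.3  130.3 -115.2]
```

>>> step_arm:
  targets:
    - {"ax": -0.1163, "ay": 0, "az": 0, "x": 0, "y": 0, "z": 0, "gripper": 1}
    - {"ax": -0.1163, "ay": 0, "az": 0, "x": 0, "y": 0, "z": 0, "gripper": 1}
    - {"ax": -0.1163, "ay": 0, "az": 0, "x": 0, "y": 0, "z": 0, "gripper": 1}
    - {"ax": 0, "ay": 0, "az": 0, "x": 0.036, "y": 0.03, "z": 0, "gripper": 1}
    - {"ax": 0, "ay": 0, "az": 0, "x": 0.036, "y": 0.03, "z": 0.02, "gripper": 1}

```text
t: 1.65
position: [252.3, -439.7, 408.0]
tcp_rot: [0.137, 0.773, 0.61, 0.108]
ft_force: [1.2, -1.0, -0.4]
finger_gap: 0.0
gripper_force: 0.0
```

>>> step_arm:
  targets:
    - {"ax": 0, "ay": 0, "az": 0, "x": 0.036, "y": 0.03, "z": 0.03, "gripper": 1}
    - {"ax": 0, "ay": 0, "az": 0, "x": 0.036, "y": 0.03, "z": 0.03, "gripper": 1}
    - {"ax": 0, "ay": 0, "az": 0, "x": 0.035, "y": 0.029, "z": 0.03, "gripper": 1}
    - {"ax": 0, "ay": 0, "az": 0, "x": 0, "y": 0, "z": 0.03, "gripper": 1}
    - {"ax": 0, "ay": 0, "az": 0, "x": 0, "y": 0, "z": 0.03, "gripper": 1}

```text
t: 2.15
position: [396.7, -372.3, 300.6]
tcp_rot: [0.136, 0.771, 0.612, 0.108]
ft_force: [-0.2, -1.2, 0.3]
finger_gap: -0.1
gripper_force: 0.0
```

```bash
python3 -c "
from h import *
F=(R.from_euler('z',-.222)*R.from_euler('y',-.349)).as_matrix()
b=np.array([478.5,-379.8,98.7]);plan(b,-.222,-.349)
shot('wrist','w1.png');shot('scene','s1.png')
import cv2
s=cv2.imread('pics/s1.png')[220:340,60:210];w=cv2.imread('pics/w1.png')
cv2.imwrite('pics/v1.png',np.hstack([cv2.resize(s,(480,384),interpolation=2),w[:,128:448]]))"
```

```text
t 2.15 tcp [ 396.7 -372.3  300.6] F [-0.2 -1.2  0.3] gap -0.1 q [-0.95  0.25 -0.4   0.65  0.23  0.88]
 turn [ 0.001  0.002 -0.007]  shift after turn [10.7  7.5 44.5]  world [ 24.1   5.6 -39.3]
```

View pics/v1.png

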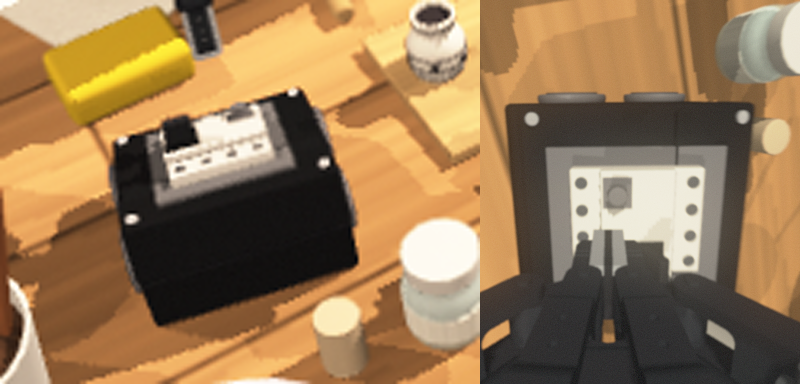

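The scene crop shows the fingertips above the box with the path clear. In the wrist view (full-frame pixels) the button is at (265,193), the closed fingertips are at (255,235), and the lever is below at (298,255).

```bash
python3 -c "
from h import *
c=shot('wrist');W=cloud(c)
F=(R.from_euler('z',-.222)*R.from_euler('y',-.349)).as_matrix()
b=np.nanmedian(W[190:197,262:269].reshape(-1,3),0);print(b.round(1))
f=W[160:175,280:292].reshape(-1,3);print('face',np.nanmedian(f,0).round(1), 'h diff', (F.T@(b-np.nanmedian(f,0))).round(1))
plan(b,-.222,-.349)"
```

```text
[ 474.7 -375.4   96.4]
face [ 495.4 -368.6   80.4] h diff [-12.  -11.2  21.4]
t 2.3 tcp [ 395.3 -372.9  300.2] F [-0.5  0.1  1. ] gap -0.2 q [-0.95  0.25 -0.4   0.66  0.23  0.88]
 turn [-0.002  0.    -0.008]  shift after turn [15.1  3.6 45.2]  world [ 21.7  10.6 -41.2]
```

>>> step_arm:
  targets:
    - {"ax": 0, "ay": 0, "az": 0, "x": 0.0125, "y": 0.0055, "z": 0.01, "gripper": 1}
    - {"ax": 0, "ay": 0, "az": 0, "x": 0, "y": 0, "z": 0.015, "gripper": 1}
    - {"ax": 0, "ay": 0, "az": 0, "x": 0, "y": 0, "z": 0.012, "gripper": 1}
    - {"ax": 0, "ay": 0, "az": 0, "x": 0, "y": 0, "z": 0.004, "gripper": 1}
    - {"ax": 0, "ay": 0, "az": 0, "x": 0, "y": 0, "z": 0.001, "gripper": 1}

```text
t: 2.8
position: [417.2, -365.7, 263.6]
tcp_rot: [0.136, 0.772, 0.612, 0.108]
ft_force: [0.8, -0.4, 0.6]
finger_gap: 0.2
gripper_force: 0.0
```

>>> step_arm:
  targets:
    - {"ax": 0, "ay": 0, "az": 0, "x": 0, "y": 0, "z": 0.001, "gripper": 1}
    - {"ax": 0, "ay": 0, "az": 0, "x": 0, "y": 0, "z": 0.001, "gripper": 1}
    - {"ax": 0, "ay": 0, "az": 0, "x": 0, "y": 0, "z": 0.001, "gripper": 1}
    - {"ax": 0, "ay": 0, "az": 0, "x": 0, "y": 0, "z": 0, "gripper": 1}
    - {"ax": 0, "ay": 0, "az": 0, "x": 0, "y": 0, "z": 0, "gripper": 1}

```text
t: 3.3
position: [418.3, -366.0, 261.0]
tcp_rot: [0.136, 0.771, 0.612, 0.108]
ft_force: [0.8, -0.3, 1.6]
finger_gap: 0.3
gripper_force: 0.5
```

>>> step_arm:
  targets:
    - {"ax": 0, "ay": 0, "az": 0, "x": 0, "y": 0, "z": 0.001, "gripper": 1}
    - {"ax": 0, "ay": 0, "az": 0, "x": 0, "y": 0, "z": 0.001, "gripper": 1}
    - {"ax": 0, "ay": 0, "az": 0, "x": 0, "y": 0, "z": 0, "gripper": 1}
    - {"ax": 0, "ay": 0, "az": 0, "x": 0, "y": 0, "z": 0, "gripper": 1}
    - {"ax": 0, "ay": 0, "az": 0, "x": 0, "y": 0, "z": 0, "gripper": 1}

```text
t: 3.8
position: [419.0, -366.2, 259.0]
tcp_rot: [0.136, 0.771, 0.612, 0.108]
ft_force: [-0.9, -1.0, 2.8]
finger_gap: -0.1
gripper_force: 1.3
```

>>> step_arm:
  targets:
    - {"ax": 0, "ay": 0, "az": 0, "x": 0, "y": 0, "z": 0.001, "gripper": 1}
    - {"ax": 0, "ay": 0, "az": 0, "x": 0, "y": 0, "z": 0.001, "gripper": 1}
    - {"ax": 0, "ay": 0, "az": 0, "x": 0, "y": 0, "z": 0, "gripper": 1}
    - {"ax": 0, "ay": 0, "az": 0, "x": 0, "y": 0, "z": 0, "gripper": 1}
    - {"ax": 0, "ay": 0, "az": 0, "x": 0, "y": 0, "z": 0, "gripper": 1}

```text
t: 4.3
position: [419.6, -366.2, 256.9]
tcp_rot: [0.136, 0.771, 0.612, 0.108]
ft_force: [-0.3, -1.1, 1.6]
finger_gap: 0.2
gripper_force: 1.1
```

>>> step_arm:
  targets:
    - {"ax": 0, "ay": 0, "az": 0, "x": 0, "y": 0, "z": 0.001, "gripper": 1}
    - {"ax": 0, "ay": 0, "az": 0, "x": 0, "y": 0, "z": 0.001, "gripper": 1}
    - {"ax": 0, "ay": 0, "az": 0, "x": 0, "y": 0, "z": 0, "gripper": 1}
    - {"ax": 0, "ay": 0, "az": 0, "x": 0, "y": 0, "z": 0, "gripper": 1}
    - {"ax": 0, "ay": 0, "az": 0, "x": 0, "y": 0, "z": 0, "gripper": 1}

```text
t: 4.8
position: [420.0, -366.2, 256.0]
tcp_rot: [0.136, 0.771, 0.612, 0.108]
ft_force: [-10.3, 5.3, 21.1]
finger_gap: 0.0
gripper_force: 11.7
```

>>> step_arm:
  targets:
    - {"ax": 0, "ay": 0, "az": 0, "x": 0, "y": 0, "z": -0.01, "gripper": 1}
    - {"ax": 0, "ay": 0, "az": 0, "x": 0, "y": 0, "z": -0.03, "gripper": 1}
    - {"ax": 0, "ay": 0, "az": 0, "x": 0, "y": 0, "z": -0.03, "gripper": 1}
    - {"ax": 0, "ay": 0, "az": 0, "x": 0, "y": 0, "z": -0.03, "gripper": 1}
    - {"ax": 0, "ay": 0, "az": 0, "x": 0, "y": 0, "z": -0.03, "gripper": 1}

```text
t: 5.3
position: [376.4, -355.8, 378.3]
tcp_rot: [0.136, 0.771, 0.612, 0.108]
ft_force: [0.0, -0.7, -0.7]
finger_gap: -0.0
gripper_force: 0.0
```

>>> step_arm:
  targets:
    - {"ax": 0.1163, "ay": 0, "az": 0, "x": 0, "y": 0, "z": 0, "gripper": 0.3}
    - {"ax": 0.1163, "ay": 0, "az": 0, "x": 0, "y": 0, "z": 0, "gripper": 0.3}
    - {"ax": 0.1163, "ay": 0, "az": 0, "x": 0, "y": 0, "z": 0, "gripper": 0.3}
    - {"ax": 0, "ay": 0, "az": -0.12, "x": 0.03, "y": 0, "z": 0, "gripper": 0.3}
    - {"ax": 0, "ay": 0, "az": 0, "x": 0.03, "y": 0, "z": 0, "gripper": 0.3}

```text
t: 5.8
position: [387.4, -297.0, 376.6]
tcp_rot: [-0.001, 0.743, 0.669, -0.0]
ft_force: [0.7, -0.4, -0.3]
finger_gap: 60.0
gripper_force: 0.0
```

```bash
python3 -c "
from h import *
c=shot('scene');W=cloud(c)
m=np.zeros(W.shape[:2],bool);m[235:300,90:175]=1
m&=(W[...,2]>95)&(W[...,2]<150)
F=(R.from_euler('z',-.222)*R.from_euler('y',-.349)).as_matrix()
L=(W-np.array([488,-404,95]))@F
dk=(c['pixels'].max(-1)<70)&m&(L[...,2]>8);print('lever pts',dk.sum(),np.nanpercentile(L[dk],[5,50,95],axis=0).round(1) if dk.sum() else '')
t=shot('top');W=cloud(t);Z=W[...,2]
mm=np.zeros(Z.shape,bool);mm[195:245,135:185]=1;mm&=(Z>106)&(Z<121)
print('fired',mm.sum(),cv2.minEnclosingCircle(W[mm][:,:2].astype(np.float32)))
plan([480,182.7,58+41+80],-.106)
import cv2
cv2.imwrite('pics/v2.png',np.hstack([cv2.resize(c['pixels'][230:310,80:180,::-1],(400,320),interpolation=2),cv2.resize(t['pixels'][170:250,335:435,::-1],(400,320),interpolation=2)]))"
```

```text
lever pts 55 [[-11.7 -30.3   9. ]
 [ -7.4 -22.4  14.8]
 [ -3.4 -14.9  21.4]]
fired 172 ((480.143310546875, 182.3465118408203), 18.258251190185547)
t 5.9 tcp [ 387.  -294.6  377.2] F [1.3 0.  0.3] gap 59.7 q [-0.82  0.21 -0.2   1.17  0.    0.86]
 turn [-0.001 -0.002 -0.001]  shift after turn [484.4  41.9  25.2]  world [ 93.  477.3 -25.2]
```

View pics/v2.png

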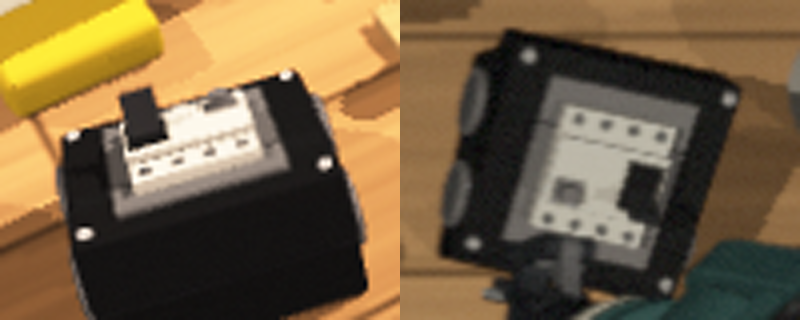

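The lever has thrown: in both crops it leans down-slope, so the kiln is dead. Next is the fired jar.

>>> step_arm:
  targets:
    - {"ax": 0, "ay": 0, "az": 0, "x": 0.04, "y": 0.004, "z": 0, "gripper": 0.3}
    - {"ax": 0, "ay": 0, "az": 0, "x": 0.04, "y": 0.004, "z": 0, "gripper": 0.3}
    - {"ax": 0, "ay": 0, "az": 0, "x": 0.04, "y": 0.004, "z": 0, "gripper": 0.3}
    - {"ax": 0, "ay": 0, "az": 0, "x": 0.04, "y": 0.004, "z": 0, "gripper": 0.3}
    - {"ax": 0, "ay": 0, "az": 0, "x": 0.04, "y": 0.004, "z": 0, "gripper": 0.3}

```text
t: 6.4
position: [428.6, -99.3, 377.3]
tcp_rot: [-0.0, 0.745, 0.667, -0.0]
ft_force: [1.6, -0.3, -0.3]
finger_gap: 59.8
gripper_force: 0.0
```

>>> step_arm:
  targets:
    - {"ax": 0, "ay": 0, "az": 0, "x": 0.04, "y": 0.004, "z": 0, "gripper": 0.3}
    - {"ax": 0, "ay": 0, "az": 0, "x": 0.04, "y": 0.004, "z": 0, "gripper": 0.3}
    - {"ax": 0, "ay": 0, "az": 0, "x": 0.04, "y": 0.004, "z": 0, "gripper": 0.3}
    - {"ax": 0, "ay": 0, "az": 0, "x": 0.04, "y": 0.004, "z": 0, "gripper": 0.3}
    - {"ax": 0, "ay": 0, "az": 0, "x": 0.04, "y": 0.004, "z": 0, "gripper": 0.3}

```text
t: 6.9
position: [470.4, 97.5, 377.3]
tcp_rot: [-0.0, 0.745, 0.667, -0.0]
ft_force: [0.7, -0.8, 0.1]
finger_gap: 59.6
gripper_force: 0.0
```

>>> step_arm:
  targets:
    - {"ax": 0, "ay": 0, "az": 0, "x": 0.04, "y": 0.002, "z": 0, "gripper": 0.3}
    - {"ax": 0, "ay": 0, "az": 0, "x": 0.04, "y": 0, "z": 0, "gripper": 0.3}
    - {"ax": 0, "ay": 0, "az": 0, "x": 0.004, "y": 0, "z": 0, "gripper": 0.3}
    - {"ax": 0, "ay": 0, "az": 0, "x": 0, "y": 0, "z": 0, "gripper": 0.3}
    - {"ax": 0, "ay": 0, "az": 0, "x": 0, "y": 0, "z": 0, "gripper": 0.3}

```text
t: 7.4
position: [481.4, 178.5, 377.2]
tcp_rot: [0.0, 0.745, 0.667, -0.0]
ft_force: [0.4, -0.4, 0.5]
finger_gap: 59.7
gripper_force: 0.0
```

```bash
python3 -c "
from h import *
shot('wrist','w3.png');t=shot('scene','s3.png')
plan([480,182.5,58+41],-.106,L=170)
W=cloud(t);m=(W[...,2]>105)&(W[...,2]<120)&(abs(W[...,0]-487)<60)&(abs(W[...,1]-238)<85);print(m.sum(),np.nanpercentile(W[m],[5,50,95],axis=0).round())"
```

```text
t 7.5 tcp [481.5 178.2 377.3] F [-0.1  0.2 -0.6] gap 59.7 q [ 0.2   0.25 -0.14  1.18 -0.    1.88]
 turn [-0.     0.    -0.004]  shift after turn [  4.1  -1.9 108.3]  world [  -1.5    4.3 -108.3]
91 [[465. 166. 106.]
 [478. 182. 109.]
 [496. 197. 114.]]
```

View pics/w3.png

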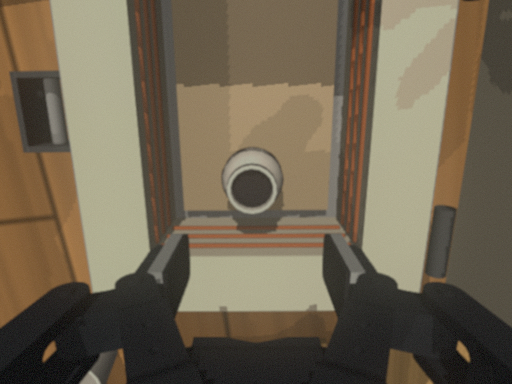

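The wrist view shows the jar mouth at (251,188), centred between the finger pads (about columns 175 and 340), with the chamber walls parallel to the fingers.

>>> step_arm:
  targets:
    - {"ax": 0, "ay": 0, "az": 0, "x": 0.004, "y": -0.002, "z": 0.02, "gripper": 0.3}
    - {"ax": 0, "ay": 0, "az": 0, "x": 0, "y": 0, "z": 0.03, "gripper": 0.3}
    - {"ax": 0, "ay": 0, "az": 0, "x": 0, "y": 0, "z": 0.03, "gripper": 0.3}
    - {"ax": 0, "ay": 0, "az": 0, "x": 0, "y": 0, "z": 0.02, "gripper": 0.3}
    - {"ax": 0, "ay": 0, "az": 0, "x": 0, "y": 0, "z": 0.008, "gripper": 0.3}

```text
t: 8.0
position: [479.4, 182.5, 267.8]
tcp_rot: [-0.001, 0.745, 0.667, -0.001]
ft_force: [0.1, -0.2, 0.2]
finger_gap: 60.1
gripper_force: 0.0
```

>>> step_arm:
  targets:
    - {"ax": 0, "ay": 0, "az": 0, "x": 0, "y": 0, "z": 0, "gripper": 0.7}
    - {"ax": 0, "ay": 0, "az": 0, "x": 0, "y": 0, "z": 0, "gripper": 0.7}
    - {"ax": 0, "ay": 0, "az": 0, "x": 0, "y": 0, "z": 0, "gripper": 0.7}
    - {"ax": 0, "ay": 0, "az": 0, "x": 0, "y": 0, "z": 0, "gripper": 0.8}
    - {"ax": 0, "ay": 0, "az": 0, "x": 0, "y": 0, "z": 0, "gripper": 0.8}

```text
t: 8.5
position: [480.2, 183.6, 270.2]
tcp_rot: [0.001, 0.745, 0.668, 0.001]
ft_force: [-1.1, -1.9, 7.7]
finger_gap: 33.4
gripper_force: 60.3
```

>>> step_arm:
  targets:
    - {"ax": 0, "ay": 0, "az": 0, "x": 0, "y": 0, "z": -0.005, "gripper": 0.8}
    - {"ax": 0, "ay": 0, "az": 0, "x": 0, "y": 0, "z": -0.015, "gripper": 0.8}
    - {"ax": 0, "ay": 0, "az": 0, "x": 0, "y": 0, "z": -0.02, "gripper": 0.8}
    - {"ax": 0, "ay": 0, "az": 0, "x": 0, "y": 0, "z": -0.02, "gripper": 0.8}
    - {"ax": 0, "ay": 0, "az": 0, "x": 0, "y": 0, "z": -0.02, "gripper": 0.8}

```text
t: 9.0
position: [479.8, 183.6, 350.5]
tcp_rot: [0.0, 0.745, 0.668, 0.0]
ft_force: [0.2, -0.2, -1.4]
finger_gap: 33.8
gripper_force: 59.8
```

>>> step_arm:
  targets:
    - {"ax": 0, "ay": 0, "az": 0, "x": 0, "y": 0, "z": -0.02, "gripper": 0.8}
    - {"ax": 0, "ay": 0, "az": 0, "x": 0, "y": 0, "z": 0, "gripper": 0.8}
    - {"ax": 0, "ay": 0, "az": 0, "x": 0, "y": 0, "z": 0, "gripper": 0.8}
    - {"ax": 0, "ay": 0, "az": 0, "x": 0, "y": 0, "z": 0, "gripper": 0.8}
    - {"ax": 0, "ay": 0, "az": 0, "x": 0, "y": 0, "z": 0, "gripper": 0.8}

```text
t: 9.5
position: [479.7, 183.5, 368.5]
tcp_rot: [-0.0, 0.745, 0.668, -0.001]
ft_force: [0.2, -0.4, -1.1]
finger_gap: 33.5
gripper_force: 59.8
```

```bash
python3 -c "
from h import *
plan([648,-132,12+41+100],-.106,L=170)"
```

```text
t 9.5 tcp [479.7 183.5 368.5] F [ 0.2 -0.4 -1.1] gap 33.5 q [ 0.21  0.26 -0.15  1.16 -0.    1.89]
 turn [-0.001  0.    -0.003]  shift after turn [-295.9  200.8   45.5]  world [ 168.3 -315.5  -45.5]
```

>>> step_arm:
  targets:
    - {"ax": 0, "ay": 0, "az": 0, "x": -0.02, "y": 0, "z": 0, "gripper": 0.8}
    - {"ax": 0, "ay": 0, "az": 0, "x": -0.035, "y": 0, "z": 0, "gripper": 0.8}
    - {"ax": 0, "ay": 0, "az": 0, "x": -0.04, "y": 0, "z": 0, "gripper": 0.8}
    - {"ax": 0, "ay": 0, "az": 0, "x": -0.04, "y": 0, "z": 0, "gripper": 0.8}
    - {"ax": 0, "ay": 0, "az": 0, "x": -0.04, "y": 0, "z": 0, "gripper": 0.8}

```text
t: 10.0
position: [460.3, 8.2, 368.8]
tcp_rot: [-0.0, 0.744, 0.668, -0.0]
ft_force: [2.5, -0.6, -0.2]
finger_gap: 33.6
gripper_force: 59.8
```

>>> step_arm:
  targets:
    - {"ax": 0, "ay": 0, "az": 0, "x": -0.03, "y": 0.03, "z": 0, "gripper": 0.8}
    - {"ax": 0, "ay": 0, "az": 0, "x": -0.03, "y": 0.03, "z": 0, "gripper": 0.8}
    - {"ax": 0, "ay": 0, "az": 0, "x": -0.03, "y": 0.03, "z": 0, "gripper": 0.8}
    - {"ax": 0, "ay": 0, "az": 0, "x": -0.02, "y": 0.03, "z": 0, "gripper": 0.8}
    - {"ax": 0, "ay": 0, "az": 0, "x": -0.011, "y": 0.03, "z": 0, "gripper": 0.8}

```text
t: 10.5
position: [597.6, -129.1, 368.5]
tcp_rot: [-0.0, 0.745, 0.667, -0.0]
ft_force: [-0.3, 0.6, -0.3]
finger_gap: 33.6
gripper_force: 60.0
```

>>> step_arm:
  targets:
    - {"ax": 0, "ay": 0, "az": 0, "x": 0, "y": 0.03, "z": 0, "gripper": 0.8}
    - {"ax": 0, "ay": 0, "az": 0, "x": 0, "y": 0.02, "z": 0, "gripper": 0.8}
    - {"ax": 0, "ay": 0, "az": 0, "x": 0, "y": 0, "z": 0.02, "gripper": 0.8}
    - {"ax": 0, "ay": 0, "az": 0, "x": 0, "y": 0, "z": 0.03, "gripper": 0.8}
    - {"ax": 0, "ay": 0, "az": 0, "x": 0, "y": 0, "z": 0.03, "gripper": 0.8}

```text
t: 11.0
position: [646.5, -132.5, 287.6]
tcp_rot: [-0.0, 0.745, 0.668, -0.0]
ft_force: [0.4, 0.5, -1.2]
finger_gap: 34.1
gripper_force: 60.2
```

```bash
python3 -c "
from h import *
plan([648,-132,12],-.106,L=212)
w=shot('wrist','w4.png');W=cloud(shot('scene'));m=(np.hypot(W[...,0]-648,W[...,1]+132)<45)&(W[...,2]>25);print(m.sum(),np.nanpercentile(W[m],[1,50],axis=0).round())"
```

```text
t 11.0 tcp [ 646.5 -132.5  287.6] F [ 0.4  0.5 -1.2] gap 34.1 q [-0.33  0.54  0.09  1.11  0.    1.35]
 turn [-0.    -0.    -0.003]  shift after turn [ 0.6  1.4 63.6]  world [  1.5   0.5 -63.6]
4618 [[ 608. -175.   83.]
 [ 665. -145.  324.]]
```

>>> step_arm:
  targets:
    - {"ax": 0, "ay": 0, "az": 0, "x": 0, "y": 0, "z": 0.02, "gripper": 0.8}
    - {"ax": 0, "ay": 0, "az": 0, "x": 0, "y": 0, "z": 0.02, "gripper": 0.8}
    - {"ax": 0, "ay": 0, "az": 0, "x": 0, "y": 0, "z": 0.012, "gripper": 0.8}
    - {"ax": 0, "ay": 0, "az": 0, "x": 0, "y": 0, "z": 0.004, "gripper": 0.8}
    - {"ax": 0, "ay": 0, "az": 0, "x": 0, "y": 0, "z": 0.002, "gripper": 0.8}

```text
t: 11.6
position: [646.7, -132.5, 231.8]
tcp_rot: [0.0, 0.745, 0.668, 0.0]
ft_force: [0.1, -0.4, -0.5]
finger_gap: 33.5
gripper_force: 60.2
```

>>> step_arm:
  targets:
    - {"ax": 0, "ay": 0, "az": 0, "x": 0, "y": 0, "z": 0.001, "gripper": 0.8}
    - {"ax": 0, "ay": 0, "az": 0, "x": 0, "y": 0, "z": 0.001, "gripper": 0.8}
    - {"ax": 0, "ay": 0, "az": 0, "x": 0, "y": 0, "z": 0.001, "gripper": 0.8}
    - {"ax": 0, "ay": 0, "az": 0, "x": 0, "y": 0, "z": 0, "gripper": 0.8}
    - {"ax": 0, "ay": 0, "az": 0, "x": 0, "y": 0, "z": 0, "gripper": 0.8}

```text
t: 12.1
position: [646.5, -132.5, 228.4]
tcp_rot: [0.0, 0.745, 0.668, 0.0]
ft_force: [0.6, 0.4, -1.2]
finger_gap: 33.3
gripper_force: 60.2
```

>>> step_arm:
  targets:
    - {"ax": 0, "ay": 0, "az": 0, "x": 0, "y": 0, "z": 0.001, "gripper": 0.8}
    - {"ax": 0, "ay": 0, "az": 0, "x": 0, "y": 0, "z": 0.001, "gripper": 0.8}
    - {"ax": 0, "ay": 0, "az": 0, "x": 0, "y": 0, "z": 0.001, "gripper": 0.8}
    - {"ax": 0, "ay": 0, "az": 0, "x": 0, "y": 0, "z": 0, "gripper": 0.8}
    - {"ax": 0, "ay": 0, "az": 0, "x": 0, "y": 0, "z": 0, "gripper": 0.8}

```text
t: 12.6
position: [646.5, -132.5, 225.2]
tcp_rot: [-0.0, 0.745, 0.668, -0.0]
ft_force: [-0.4, 0.3, -1.3]
finger_gap: 33.4
gripper_force: 60.2
```

>>> step_arm:
  targets:
    - {"ax": 0, "ay": 0, "az": 0, "x": 0, "y": 0, "z": 0.001, "gripper": 0.8}
    - {"ax": 0, "ay": 0, "az": 0, "x": 0, "y": 0, "z": 0, "gripper": 0.8}
    - {"ax": 0, "ay": 0, "az": 0, "x": 0, "y": 0, "z": 0, "gripper": 0.8}
    - {"ax": 0, "ay": 0, "az": 0, "x": 0, "y": 0, "z": 0, "gripper": 0.8}
    - {"ax": 0, "ay": 0, "az": 0, "x": 0, "y": 0, "z": 0, "gripper": 0.8}

```text
t: 13.1
position: [646.5, -132.5, 224.4]
tcp_rot: [0.0, 0.745, 0.668, 0.0]
ft_force: [0.4, 0.0, 2.7]
finger_gap: 33.7
gripper_force: 60.5
```

>>> step_arm:
  targets:
    - {"ax": 0, "ay": 0, "az": 0, "x": 0, "y": 0, "z": 0, "gripper": 0.55}
    - {"ax": 0, "ay": 0, "az": 0, "x": 0, "y": 0, "z": 0, "gripper": 0.45}
    - {"ax": 0, "ay": 0, "az": 0, "x": 0, "y": 0, "z": 0, "gripper": 0.3}
    - {"ax": 0, "ay": 0, "az": 0, "x": 0, "y": 0, "z": 0, "gripper": 0.3}
    - {"ax": 0, "ay": 0, "az": 0, "x": 0, "y": 0, "z": 0, "gripper": 0.3}

```text
t: 13.6
position: [646.5, -132.5, 224.3]
tcp_rot: [0.0, 0.745, 0.668, 0.0]
ft_force: [0.3, 0.8, -0.9]
finger_gap: 59.6
gripper_force: 0.0
```

>>> step_arm:
  targets:
    - {"ax": 0, "ay": 0, "az": 0, "x": 0, "y": 0, "z": -0.01, "gripper": 0.3}
    - {"ax": 0, "ay": 0, "az": 0, "x": 0, "y": 0, "z": -0.02, "gripper": 0.3}
    - {"ax": 0, "ay": 0, "az": 0, "x": 0, "y": 0, "z": -0.03, "gripper": 0.3}
    - {"ax": 0, "ay": 0, "az": 0, "x": 0, "y": 0, "z": -0.03, "gripper": 0.3}
    - {"ax": 0, "ay": 0, "az": 0, "x": 0, "y": -0.03, "z": -0.01, "gripper": 0.3}

```text
t: 14.1
position: [618.7, -129.7, 327.6]
tcp_rot: [0.003, 0.744, 0.668, 0.001]
ft_force: [-0.3, -0.3, -0.6]
finger_gap: 59.9
gripper_force: 0.0
```

>>> step_arm:
  targets:
    - {"ax": 0, "ay": 0, "az": 0, "x": 0, "y": -0.036, "z": 0, "gripper": 0.3}
    - {"ax": 0, "ay": 0, "az": 0, "x": 0, "y": -0.036, "z": 0, "gripper": 0.3}
    - {"ax": 0, "ay": 0, "az": 0, "x": 0.03, "y": -0.036, "z": 0, "gripper": 0.3}
    - {"ax": 0, "ay": 0, "az": 0, "x": 0, "y": -0.036, "z": 0, "gripper": 0.3}
    - {"ax": 0, "ay": 0, "az": 0, "x": 0, "y": 0, "z": 0, "gripper": 0.3}

```text
t: 14.6
position: [473.2, -82.4, 325.2]
tcp_rot: [-0.0, 0.744, 0.668, -0.0]
ft_force: [0.7, 1.2, 0.7]
finger_gap: 59.6
gripper_force: 0.0
```

```bash
cat > jars.py <<'E'
from h import *
def jars():
    "rim tops of jars on boards (top and scene view) by height"
    for n in('top','scene'):
        W=cloud(shot(n));Z=W[...,2]
        m=(((Z>63)&(Z<73)&(W[...,1]<-15)&(W[...,1]>-260)&(W[...,0]>370)&(W[...,0]<740))|((Z>107)&(Z<120)&(abs(W[...,0]-488)<68)&(abs(W[...,1]-238)<92))).astype(np.uint8)
        k,l,s,_=cv2.connectedComponentsWithStats(m)
        for i in range(1,k):
            if s[i,4]>30:
                P=W[l==i];c,r=cv2.minEnclosingCircle(P[:,:2].astype(np.float32));print(n,s[i,4],np.round(c,1),round(r,1),'z',np.nanmax(P[:,2]).round(1))
if __name__=='__main__':jars()
E
python3 -c "
from jars import *
jars();plan([469.7,-79.6,12],-.106,L=211)"
```

```text
top 83 [ 645.5 -100.3] 17.6 z 70.3
scene 62 [471.2 -80. ] 20.0 z 70.6
scene 66 [ 443.7 -199.4] 19.3 z 69.8
scene 126 [ 646.5 -100.7] 19.0 z 70.0
t 14.7 tcp [476.6 -83.7 325.4] F [ 0.9 -0.9  0.2] gap 59.9 q [-0.34  0.23 -0.31  1.02 -0.    1.34]
 turn [ 0.002  0.    -0.003]  shift after turn [  3.3  -7.3 102.4]  world [  -6.9    4.1 -102.4]
```

The fired jar was nudged to (646,-100), but it is upright and well on its board. Next is the first raw jar.

>>> step_arm:
  targets:
    - {"ax": 0, "ay": 0, "az": 0, "x": 0.0035, "y": -0.007, "z": 0.015, "gripper": 0.3}
    - {"ax": 0, "ay": 0, "az": 0, "x": 0, "y": 0, "z": 0.03, "gripper": 0.3}
    - {"ax": 0, "ay": 0, "az": 0, "x": 0, "y": 0, "z": 0.03, "gripper": 0.3}
    - {"ax": 0, "ay": 0, "az": 0, "x": 0, "y": 0, "z": 0.02, "gripper": 0.3}
    - {"ax": 0, "ay": 0, "az": 0, "x": 0, "y": 0, "z": 0.007, "gripper": 0.3}

```text
t: 15.2
position: [470.8, -79.7, 220.8]
tcp_rot: [-0.001, 0.745, 0.667, -0.0]
ft_force: [1.5, 0.9, -0.1]
finger_gap: 60.0
gripper_force: 0.0
```

>>> step_arm:
  targets:
    - {"ax": 0, "ay": 0, "az": 0, "x": 0, "y": 0, "z": 0, "gripper": 0.7}
    - {"ax": 0, "ay": 0, "az": 0, "x": 0, "y": 0, "z": 0, "gripper": 0.7}
    - {"ax": 0, "ay": 0, "az": 0, "x": 0, "y": 0, "z": 0, "gripper": 0.7}
    - {"ax": 0, "ay": 0, "az": 0, "x": 0, "y": 0, "z": 0, "gripper": 0.8}
    - {"ax": 0, "ay": 0, "az": 0, "x": 0, "y": 0, "z": 0, "gripper": 0.8}

```text
t: 15.7
position: [470.6, -79.6, 223.0]
tcp_rot: [0.001, 0.745, 0.668, 0.0]
ft_force: [1.7, -1.5, 6.3]
finger_gap: 34.3
gripper_force: 45.1
```

>>> step_arm:
  targets:
    - {"ax": 0, "ay": 0, "az": 0, "x": 0, "y": 0, "z": -0.005, "gripper": 0.8}
    - {"ax": 0, "ay": 0, "az": 0, "x": 0, "y": 0, "z": -0.02, "gripper": 0.8}
    - {"ax": 0, "ay": 0, "az": 0, "x": 0, "y": 0, "z": -0.03, "gripper": 0.8}
    - {"ax": 0, "ay": 0, "az": 0, "x": 0, "y": 0, "z": -0.03, "gripper": 0.8}
    - {"ax": 0, "ay": 0, "az": 0, "x": 0, "y": 0, "z": -0.03, "gripper": 0.8}

```text
t: 16.2
position: [469.8, -79.4, 338.7]
tcp_rot: [-0.0, 0.745, 0.668, -0.0]
ft_force: [1.0, -0.6, -1.0]
finger_gap: 33.9
gripper_force: 59.9
```

>>> step_arm:
  targets:
    - {"ax": 0, "ay": 0, "az": 0, "x": 0, "y": 0, "z": -0.03, "gripper": 0.8}
    - {"ax": 0, "ay": 0, "az": 0, "x": 0, "y": 0, "z": -0.005, "gripper": 0.8}
    - {"ax": 0, "ay": 0, "az": 0, "x": 0, "y": 0, "z": 0, "gripper": 0.8}
    - {"ax": 0, "ay": 0, "az": 0, "x": 0, "y": 0, "z": 0, "gripper": 0.8}
    - {"ax": 0, "ay": 0, "az": 0, "x": 0, "y": 0, "z": 0, "gripper": 0.8}

```text
t: 16.7
position: [469.9, -79.4, 371.2]
tcp_rot: [-0.001, 0.745, 0.668, -0.0]
ft_force: [-0.1, 0.1, -0.0]
finger_gap: 33.6
gripper_force: 60.0
```

```bash
python3 -c "
from h import *
k=R.from_euler('z',-.106).as_matrix()@[0,48,0]
plan(np.array([488,238,58])+k,-.106,L=212)"
```

```text
t 16.7 tcp [469.9 -79.4 371.2] F [-0.1  0.1 -0. ] gap 33.6 q [-0.34  0.2  -0.23  1.14 -0.    1.34]
 turn [-0.002 -0.    -0.003]  shift after turn [365.5 -15.6 101.2]  world [  23.2  365.1 -101.2]
```

>>> step_arm:
  targets:
    - {"ax": 0, "ay": 0, "az": 0, "x": 0.02, "y": 0, "z": 0, "gripper": 0.8}
    - {"ax": 0, "ay": 0, "az": 0, "x": 0.035, "y": -0.0035, "z": 0, "gripper": 0.8}
    - {"ax": 0, "ay": 0, "az": 0, "x": 0.04, "y": -0.004, "z": 0, "gripper": 0.8}
    - {"ax": 0, "ay": 0, "az": 0, "x": 0.04, "y": -0.004, "z": 0, "gripper": 0.8}
    - {"ax": 0, "ay": 0, "az": 0, "x": 0.04, "y": -0.004, "z": 0, "gripper": 0.8}

```text
t: 17.2
position: [473.4, 97.7, 371.5]
tcp_rot: [-0.0, 0.745, 0.667, -0.001]
ft_force: [0.5, -0.2, -1.4]
finger_gap: 33.6
gripper_force: 60.0
```

>>> step_arm:
  targets:
    - {"ax": 0, "ay": 0, "az": 0, "x": 0.04, "y": 0, "z": 0, "gripper": 0.8}
    - {"ax": 0, "ay": 0, "az": 0, "x": 0.04, "y": 0, "z": 0, "gripper": 0.8}
    - {"ax": 0, "ay": 0, "az": 0, "x": 0.04, "y": 0, "z": 0, "gripper": 0.8}
    - {"ax": 0, "ay": 0, "az": 0, "x": 0.04, "y": 0, "z": 0, "gripper": 0.8}
    - {"ax": 0, "ay": 0, "az": 0, "x": 0.03, "y": 0, "z": 0, "gripper": 0.8}

```text
t: 17.7
position: [494.3, 287.2, 371.1]
tcp_rot: [-0.0, 0.744, 0.668, -0.001]
ft_force: [0.7, -1.3, -1.1]
finger_gap: 33.7
gripper_force: 60.0
```

>>> step_arm:
  targets:
    - {"ax": 0, "ay": 0, "az": 0, "x": 0, "y": 0, "z": 0, "gripper": 0.8}
    - {"ax": 0, "ay": 0, "az": 0, "x": 0, "y": 0, "z": 0, "gripper": 0.8}
    - {"ax": 0, "ay": 0, "az": 0, "x": 0, "y": 0, "z": 0.01, "gripper": 0.8}
    - {"ax": 0, "ay": 0, "az": 0, "x": 0, "y": 0, "z": 0.01, "gripper": 0.8}
    - {"ax": 0, "ay": 0, "az": 0, "x": 0, "y": 0, "z": 0, "gripper": 0.8}

```text
t: 18.2
position: [494.2, 284.1, 350.5]
tcp_rot: [-0.0, 0.745, 0.667, -0.001]
ft_force: [0.5, 0.8, -0.8]
finger_gap: 33.7
gripper_force: 60.0
```

```bash
python3 -c "
from h import *
k=R.from_euler('z',-.106).as_matrix()@[0,48,0]
plan(np.array([488,238,58])+k,-.106,L=212)
shot('wrist','w5.png')"
```

```text
t 18.2 tcp [494.2 284.1 350.5] F [ 0.5  0.8 -0.8] gap 33.7 q [ 0.38  0.36 -0.05  1.16 -0.    2.06]
 turn [-0.002  0.001 -0.004]  shift after turn [ 1.5 -1.3 80.5]  world [ -1.1   1.6 -80.5]
```

View pics/w5.png

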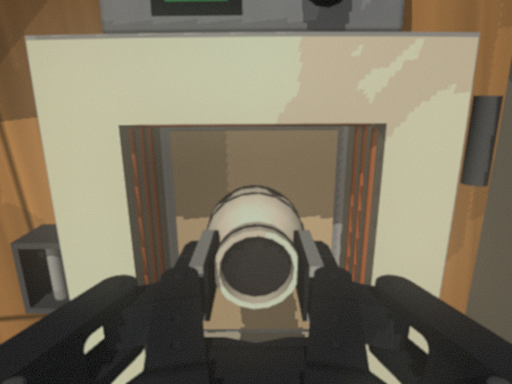

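The jar is held upright at (257,265), centred over the chamber opening (columns 122–385) and clear of the walls. Now I lower it.

>>> step_arm:
  targets:
    - {"ax": 0, "ay": 0, "az": 0, "x": 0.0015, "y": -0.001, "z": 0.02, "gripper": 0.8}
    - {"ax": 0, "ay": 0, "az": 0, "x": 0, "y": 0, "z": 0.025, "gripper": 0.8}
    - {"ax": 0, "ay": 0, "az": 0, "x": 0, "y": 0, "z": 0.02, "gripper": 0.8}
    - {"ax": 0, "ay": 0, "az": 0, "x": 0, "y": 0, "z": 0.008, "gripper": 0.8}
    - {"ax": 0, "ay": 0, "az": 0, "x": 0, "y": 0, "z": 0.003, "gripper": 0.8}

```text
t: 18.75
position: [493.6, 286.4, 276.0]
tcp_rot: [-0.0, 0.745, 0.667, -0.0]
ft_force: [0.4, -0.6, 0.3]
finger_gap: 34.1
gripper_force: 60.1
```

>>> step_arm:
  targets:
    - {"ax": 0, "ay": 0, "az": 0, "x": 0, "y": 0, "z": 0.001, "gripper": 0.8}
    - {"ax": 0, "ay": 0, "az": 0, "x": 0, "y": 0, "z": 0.001, "gripper": 0.8}
    - {"ax": 0, "ay": 0, "az": 0, "x": 0, "y": 0, "z": 0.001, "gripper": 0.8}
    - {"ax": 0, "ay": 0, "az": 0, "x": 0, "y": 0, "z": 0, "gripper": 0.8}
    - {"ax": 0, "ay": 0, "az": 0, "x": 0, "y": 0, "z": 0, "gripper": 0.8}

```text
t: 19.25
position: [493.7, 286.7, 273.5]
tcp_rot: [0.0, 0.745, 0.668, 0.0]
ft_force: [-0.3, 0.5, -1.4]
finger_gap: 33.6
gripper_force: 60.1
```

>>> step_arm:
  targets:
    - {"ax": 0, "ay": 0, "az": 0, "x": 0, "y": 0, "z": 0.001, "gripper": 0.8}
    - {"ax": 0, "ay": 0, "az": 0, "x": 0, "y": 0, "z": 0, "gripper": 0.8}
    - {"ax": 0, "ay": 0, "az": 0, "x": 0, "y": 0, "z": 0, "gripper": 0.8}
    - {"ax": 0, "ay": 0, "az": 0, "x": 0, "y": 0, "z": 0, "gripper": 0.8}
    - {"ax": 0, "ay": 0, "az": 0, "x": 0, "y": 0, "z": 0, "gripper": 0.8}

```text
t: 19.75
position: [493.7, 286.6, 272.3]
tcp_rot: [0.0, 0.745, 0.668, -0.0]
ft_force: [-0.1, 0.5, -1.2]
finger_gap: 33.4
gripper_force: 60.1
```

>>> step_arm:
  targets:
    - {"ax": 0, "ay": 0, "az": 0, "x": 0, "y": 0, "z": 0.001, "gripper": 0.8}
    - {"ax": 0, "ay": 0, "az": 0, "x": 0, "y": 0, "z": 0.001, "gripper": 0.8}
    - {"ax": 0, "ay": 0, "az": 0, "x": 0, "y": 0, "z": 0, "gripper": 0.8}
    - {"ax": 0, "ay": 0, "az": 0, "x": 0, "y": 0, "z": 0, "gripper": 0.8}
    - {"ax": 0, "ay": 0, "az": 0, "x": 0, "y": 0, "z": 0, "gripper": 0.8}

```text
t: 20.25
position: [493.7, 286.6, 270.3]
tcp_rot: [-0.0, 0.745, 0.668, -0.0]
ft_force: [-0.6, 0.1, -2.0]
finger_gap: 33.9
gripper_force: 60.1
```

>>> step_arm:
  targets:
    - {"ax": 0, "ay": 0, "az": 0, "x": 0, "y": 0, "z": 0.0005, "gripper": 0.8}
    - {"ax": 0, "ay": 0, "az": 0, "x": 0, "y": 0, "z": 0, "gripper": 0.8}
    - {"ax": 0, "ay": 0, "az": 0, "x": 0, "y": 0, "z": 0, "gripper": 0.8}
    - {"ax": 0, "ay": 0, "az": 0, "x": 0, "y": 0, "z": 0, "gripper": 0.8}
    - {"ax": 0, "ay": 0, "az": 0, "x": 0, "y": 0, "z": 0, "gripper": 0.8}

```text
t: 20.75
position: [493.7, 286.6, 269.8]
tcp_rot: [-0.0, 0.745, 0.668, 0.0]
ft_force: [-0.0, 0.5, -1.8]
finger_gap: 33.7
gripper_force: 60.1
```

>>> step_arm:
  targets:
    - {"ax": 0, "ay": 0, "az": 0, "x": 0, "y": 0, "z": 0.001, "gripper": 0.8}
    - {"ax": 0, "ay": 0, "az": 0, "x": 0, "y": 0, "z": 0, "gripper": 0.8}
    - {"ax": 0, "ay": 0, "az": 0, "x": 0, "y": 0, "z": 0, "gripper": 0.8}
    - {"ax": 0, "ay": 0, "az": 0, "x": 0, "y": 0, "z": 0, "gripper": 0.8}
    - {"ax": 0, "ay": 0, "az": 0, "x": 0, "y": 0, "z": 0, "gripper": 0.8}

```text
t: 21.25
position: [493.7, 286.7, 269.2]
tcp_rot: [0.0, 0.745, 0.668, 0.0]
ft_force: [-3.0, -0.0, 6.4]
finger_gap: 33.4
gripper_force: 61.1
```

>>> step_arm:
  targets:
    - {"ax": 0, "ay": 0, "az": 0, "x": 0, "y": 0, "z": 0.0005, "gripper": 0.8}
    - {"ax": 0, "ay": 0, "az": 0, "x": 0, "y": 0, "z": 0, "gripper": 0.8}
    - {"ax": 0, "ay": 0, "az": 0, "x": 0, "y": 0, "z": 0, "gripper": 0.8}
    - {"ax": 0, "ay": 0, "az": 0, "x": 0, "y": 0, "z": 0, "gripper": 0.8}
    - {"ax": 0, "ay": 0, "az": 0, "x": 0, "y": 0, "z": 0, "gripper": 0.8}

```text
t: 21.75
position: [493.6, 286.7, 269.1]
tcp_rot: [0.0, 0.745, 0.668, 0.0]
ft_force: [-4.2, -0.1, 12.5]
finger_gap: 33.6
gripper_force: 61.9
```

>>> step_arm:
  targets:
    - {"ax": 0, "ay": 0, "az": 0, "x": 0, "y": 0, "z": -0.001, "gripper": 0.55}
    - {"ax": 0, "ay": 0, "az": 0, "x": 0, "y": 0, "z": 0, "gripper": 0.45}
    - {"ax": 0, "ay": 0, "az": 0, "x": 0, "y": 0, "z": 0, "gripper": 0.3}
    - {"ax": 0, "ay": 0, "az": 0, "x": 0, "y": 0, "z": 0, "gripper": 0.3}
    - {"ax": 0, "ay": 0, "az": 0, "x": 0, "y": 0, "z": -0.005, "gripper": 0.3}

```text
t: 22.25
position: [493.6, 286.5, 273.9]
tcp_rot: [-0.0, 0.745, 0.668, -0.001]
ft_force: [-0.5, 0.2, -0.2]
finger_gap: 60.2
gripper_force: 0.0
```

>>> step_arm:
  targets:
    - {"ax": 0, "ay": 0, "az": 0, "x": 0, "y": 0, "z": -0.015, "gripper": 0.3}
    - {"ax": 0, "ay": 0, "az": 0, "x": 0, "y": 0, "z": -0.03, "gripper": 0.3}
    - {"ax": 0, "ay": 0, "az": 0, "x": 0, "y": 0, "z": -0.03, "gripper": 0.3}
    - {"ax": 0, "ay": 0, "az": 0, "x": 0, "y": 0, "z": -0.03, "gripper": 0.3}
    - {"ax": 0, "ay": 0, "az": 0, "x": -0.035, "y": 0, "z": 0, "gripper": 0.3}

```text
t: 22.75
position: [490.7, 253.6, 382.9]
tcp_rot: [0.001, 0.744, 0.669, 0.003]
ft_force: [0.4, -1.1, -0.9]
finger_gap: 59.7
gripper_force: 0.0
```

>>> step_arm:
  targets:
    - {"ax": 0, "ay": 0, "az": 0, "x": -0.045, "y": 0, "z": 0, "gripper": 0.3}
    - {"ax": 0, "ay": 0, "az": 0, "x": -0.045, "y": 0, "z": 0, "gripper": 0.3}
    - {"ax": 0, "ay": 0, "az": 0, "x": -0.045, "y": 0, "z": 0, "gripper": 0.3}
    - {"ax": 0, "ay": 0, "az": 0, "x": -0.045, "y": 0, "z": 0, "gripper": 0.3}
    - {"ax": 0, "ay": 0, "az": 0, "x": -0.045, "y": 0, "z": 0, "gripper": 0.3}

```text
t: 23.25
position: [464.8, 26.6, 379.7]
tcp_rot: [0.0, 0.744, 0.668, 0.0]
ft_force: [2.3, 0.4, 0.1]
finger_gap: 60.0
gripper_force: 0.0
```

>>> step_arm:
  targets:
    - {"ax": 0, "ay": 0, "az": 0, "x": -0.045, "y": 0, "z": 0, "gripper": 0.3}
    - {"ax": 0, "ay": 0, "az": 0, "x": -0.045, "y": 0, "z": 0, "gripper": 0.3}
    - {"ax": 0, "ay": 0, "az": 0, "x": -0.045, "y": 0, "z": 0, "gripper": 0.3}
    - {"ax": 0, "ay": 0, "az": 0, "x": -0.045, "y": 0, "z": 0, "gripper": 0.3}
    - {"ax": 0, "ay": 0, "az": 0, "x": -0.02, "y": 0, "z": 0.02, "gripper": 0.3}

```text
t: 23.75
position: [443.6, -174.0, 361.0]
tcp_rot: [0.002, 0.745, 0.667, 0.0]
ft_force: [0.1, -0.1, -0.8]
finger_gap: 60.0
gripper_force: 0.0
```

```bash
python3 -c "
from jars import *
jars();plan([443,-198.8,12],-.106,L=210.5)"
```

```text
top 99 [ 645.1 -100.3] 18.0 z 71.5
top 174 [493.9 285. ] 18.0 z 117.5
scene 61 [ 442.7 -200.4] 19.8 z 70.0
scene 118 [ 646.1 -101.8] 18.3 z 71.8
t 23.85 tcp [ 443.  -172.8  357.9] F [-1.8  0.8  1.1] gap 59.7 q [-0.54  0.2  -0.26  1.11 -0.    1.14]
 turn [-0.002 -0.    -0.006]  shift after turn [-25.8   2.8 135.4]  world [   0.   -26.  -135.4]
```

>>> step_arm:
  targets:
    - {"ax": 0, "ay": 0, "az": 0, "x": -0.026, "y": 0.003, "z": 0, "gripper": 0.3}
    - {"ax": 0, "ay": 0, "az": 0, "x": 0, "y": 0, "z": 0.03, "gripper": 0.3}
    - {"ax": 0, "ay": 0, "az": 0, "x": 0, "y": 0, "z": 0.03, "gripper": 0.3}
    - {"ax": 0, "ay": 0, "az": 0, "x": 0, "y": 0, "z": 0.03, "gripper": 0.3}
    - {"ax": 0, "ay": 0, "az": 0, "x": 0, "y": 0, "z": 0.025, "gripper": 0.3}

```text
t: 24.35
position: [443.8, -196.0, 243.5]
tcp_rot: [-0.0, 0.744, 0.668, 0.0]
ft_force: [0.6, -0.7, -1.2]
finger_gap: 59.7
gripper_force: 0.0
```

>>> step_arm:
  targets:
    - {"ax": 0, "ay": 0, "az": 0, "x": 0, "y": 0, "z": 0.015, "gripper": 0.3}
    - {"ax": 0, "ay": 0, "az": 0, "x": 0, "y": 0, "z": 0.005, "gripper": 0.3}
    - {"ax": 0, "ay": 0, "az": 0, "x": 0, "y": 0, "z": 0, "gripper": 0.3}
    - {"ax": 0, "ay": 0, "az": 0, "x": 0, "y": 0, "z": 0, "gripper": 0.7}
    - {"ax": 0, "ay": 0, "az": 0, "x": 0, "y": 0, "z": 0, "gripper": 0.7}

```text
t: 24.85
position: [444.1, -196.9, 225.3]
tcp_rot: [0.001, 0.745, 0.668, 0.0]
ft_force: [-3.1, 1.1, 14.9]
finger_gap: 33.9
gripper_force: 58.3
```

>>> step_arm:
  targets:
    - {"ax": 0, "ay": 0, "az": 0, "x": 0, "y": 0, "z": 0, "gripper": 0.8}
    - {"ax": 0, "ay": 0, "az": 0, "x": 0, "y": 0, "z": 0, "gripper": 0.8}
    - {"ax": 0, "ay": 0, "az": 0, "x": 0, "y": 0, "z": 0, "gripper": 0.8}
    - {"ax": 0, "ay": 0, "az": 0, "x": 0, "y": 0, "z": 0, "gripper": 0.8}
    - {"ax": 0, "ay": 0, "az": 0, "x": 0, "y": 0, "z": 0, "gripper": 0.8}

```text
t: 25.35
position: [444.1, -197.0, 225.5]
tcp_rot: [0.001, 0.745, 0.668, 0.0]
ft_force: [-1.9, 1.0, 8.7]
finger_gap: 33.7
gripper_force: 58.7
```

>>> step_arm:
  targets:
    - {"ax": 0, "ay": 0, "az": 0, "x": 0, "y": 0, "z": -0.005, "gripper": 0.8}
    - {"ax": 0, "ay": 0, "az": 0, "x": 0, "y": 0, "z": -0.02, "gripper": 0.8}
    - {"ax": 0, "ay": 0, "az": 0, "x": 0, "y": 0, "z": -0.03, "gripper": 0.8}
    - {"ax": 0, "ay": 0, "az": 0, "x": 0, "y": 0, "z": -0.03, "gripper": 0.8}
    - {"ax": 0, "ay": 0, "az": 0, "x": 0, "y": 0, "z": -0.03, "gripper": 0.8}

```text
t: 25.85
position: [443.6, -196.7, 341.2]
tcp_rot: [0.0, 0.745, 0.668, 0.0]
ft_force: [-0.2, -0.6, -0.7]
finger_gap: 34.0
gripper_force: 59.8
```

>>> step_arm:
  targets:
    - {"ax": 0, "ay": 0, "az": 0, "x": 0, "y": 0, "z": -0.03, "gripper": 0.8}
    - {"ax": 0, "ay": 0, "az": 0, "x": 0, "y": 0, "z": -0.01, "gripper": 0.8}
    - {"ax": 0, "ay": 0, "az": 0, "x": 0, "y": 0, "z": 0, "gripper": 0.8}
    - {"ax": 0, "ay": 0, "az": 0, "x": 0, "y": 0, "z": 0, "gripper": 0.8}
    - {"ax": 0, "ay": 0, "az": 0, "x": 0, "y": 0, "z": 0, "gripper": 0.8}

```text
t: 26.35
position: [443.6, -196.7, 378.0]
tcp_rot: [-0.001, 0.745, 0.668, -0.0]
ft_force: [0.1, -0.3, -0.7]
finger_gap: 33.4
gripper_force: 59.9
```

```bash
python3 -c "
from h import *
k=R.from_euler('z',-.106).as_matrix()@[0,-48,0]
plan(np.array([488,238,58])+k,-.106,L=211)"
```

```text
t 26.35 tcp [ 443.6 -196.7  378. ] F [ 0.1 -0.3 -0.7] gap 33.4 q [-0.59  0.21 -0.2   1.17  0.    1.09]
 turn [-0.002 -0.001 -0.003]  shift after turn [388.9  -1.8 109. ]  world [  39.3  386.9 -109. ]
```

>>> step_arm:
  targets:
    - {"ax": 0, "ay": 0, "az": 0, "x": 0.02, "y": 0, "z": 0, "gripper": 0.8}
    - {"ax": 0, "ay": 0, "az": 0, "x": 0.035, "y": 0, "z": 0, "gripper": 0.8}
    - {"ax": 0, "ay": 0, "az": 0, "x": 0.04, "y": 0, "z": 0, "gripper": 0.8}
    - {"ax": 0, "ay": 0, "az": 0, "x": 0.04, "y": -0.002, "z": 0, "gripper": 0.8}
    - {"ax": 0, "ay": 0, "az": 0, "x": 0.04, "y": 0, "z": 0, "gripper": 0.8}

```text
t: 26.85
position: [460.4, -21.1, 378.3]
tcp_rot: [-0.001, 0.745, 0.667, -0.0]
ft_force: [0.6, -0.4, -0.4]
finger_gap: 33.5
gripper_force: 59.8
```

>>> step_arm:
  targets:
    - {"ax": 0, "ay": 0, "az": 0, "x": 0.04, "y": 0, "z": 0, "gripper": 0.8}
    - {"ax": 0, "ay": 0, "az": 0, "x": 0.04, "y": 0, "z": 0, "gripper": 0.8}
    - {"ax": 0, "ay": 0, "az": 0, "x": 0.04, "y": 0, "z": 0, "gripper": 0.8}
    - {"ax": 0, "ay": 0, "az": 0, "x": 0.04, "y": 0, "z": 0, "gripper": 0.8}
    - {"ax": 0, "ay": 0, "az": 0, "x": 0.034, "y": 0, "z": 0, "gripper": 0.8}

```text
t: 27.35
position: [481.7, 172.2, 378.2]
tcp_rot: [-0.0, 0.744, 0.668, -0.001]
ft_force: [2.3, -0.6, -0.8]
finger_gap: 33.7
gripper_force: 59.8
```

>>> step_arm:
  targets:
    - {"ax": 0, "ay": 0, "az": 0, "x": 0.02, "y": 0, "z": 0, "gripper": 0.8}
    - {"ax": 0, "ay": 0, "az": 0, "x": 0, "y": 0, "z": 0, "gripper": 0.8}
    - {"ax": 0, "ay": 0, "az": 0, "x": 0, "y": 0, "z": 0, "gripper": 0.8}
    - {"ax": 0, "ay": 0, "az": 0, "x": 0, "y": 0, "z": 0, "gripper": 0.8}
    - {"ax": 0, "ay": 0, "az": 0, "x": 0, "y": 0, "z": 0, "gripper": 0.8}

```text
t: 27.85
position: [484.1, 189.3, 379.2]
tcp_rot: [-0.0, 0.745, 0.667, -0.0]
ft_force: [-0.1, -1.0, -1.0]
finger_gap: 33.7
gripper_force: 59.8
```

```bash
python3 -c "
from h import *
k=R.from_euler('z',-.106).as_matrix()@[0,-48,0]
plan(np.array([488,238,58])+k,-.106,L=213)
shot('wrist','w6.png')"
```

```text
t 27.85 tcp [484.1 189.3 379.2] F [-0.1 -1.  -1. ] gap 33.7 q [ 0.22  0.26 -0.12  1.19 -0.    1.9 ]
 turn [-0.     0.    -0.004]  shift after turn [  0.9  -1.3 108.2]  world [  -1.2    1.  -108.2]
```

View pics/w6.png

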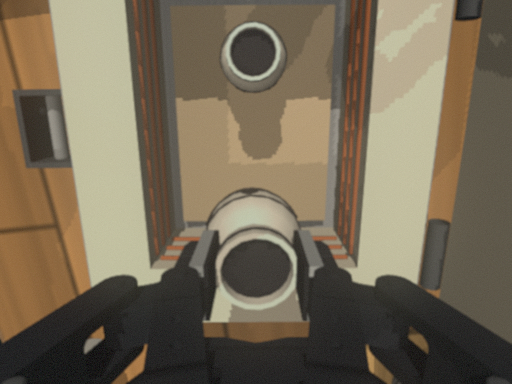

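The first jar stands at (253,55) and the held one is at (256,270), upright and over the near half of the shelf. Now I lower it.

>>> step_arm:
  targets:
    - {"ax": 0, "ay": 0, "az": 0, "x": 0.001, "y": -0.001, "z": 0.02, "gripper": 0.8}
    - {"ax": 0, "ay": 0, "az": 0, "x": 0, "y": 0, "z": 0.03, "gripper": 0.8}
    - {"ax": 0, "ay": 0, "az": 0, "x": 0, "y": 0, "z": 0.03, "gripper": 0.8}
    - {"ax": 0, "ay": 0, "az": 0, "x": 0, "y": 0, "z": 0.02, "gripper": 0.8}
    - {"ax": 0, "ay": 0, "az": 0, "x": 0, "y": 0, "z": 0.003, "gripper": 0.8}

```text
t: 28.4
position: [482.6, 190.5, 274.4]
tcp_rot: [-0.001, 0.745, 0.667, -0.001]
ft_force: [0.1, 1.1, -1.0]
finger_gap: 33.6
gripper_force: 59.9
```

>>> step_arm:
  targets:
    - {"ax": 0, "ay": 0, "az": 0, "x": 0, "y": 0, "z": 0.001, "gripper": 0.8}
    - {"ax": 0, "ay": 0, "az": 0, "x": 0, "y": 0, "z": 0.001, "gripper": 0.8}
    - {"ax": 0, "ay": 0, "az": 0, "x": 0, "y": 0, "z": 0.001, "gripper": 0.8}
    - {"ax": 0, "ay": 0, "az": 0, "x": 0, "y": 0, "z": 0, "gripper": 0.8}
    - {"ax": 0, "ay": 0, "az": 0, "x": 0, "y": 0, "z": 0, "gripper": 0.8}

```text
t: 28.9
position: [483.3, 191.2, 273.7]
tcp_rot: [0.0, 0.745, 0.668, 0.0]
ft_force: [0.4, -0.4, -0.5]
finger_gap: 33.7
gripper_force: 59.9
```

>>> step_arm:
  targets:
    - {"ax": 0, "ay": 0, "az": 0, "x": 0, "y": 0, "z": 0.001, "gripper": 0.8}
    - {"ax": 0, "ay": 0, "az": 0, "x": 0, "y": 0, "z": 0, "gripper": 0.8}
    - {"ax": 0, "ay": 0, "az": 0, "x": 0, "y": 0, "z": 0, "gripper": 0.8}
    - {"ax": 0, "ay": 0, "az": 0, "x": 0, "y": 0, "z": 0, "gripper": 0.8}
    - {"ax": 0, "ay": 0, "az": 0, "x": 0, "y": 0, "z": 0, "gripper": 0.8}

```text
t: 29.4
position: [483.2, 191.2, 272.3]
tcp_rot: [-0.0, 0.745, 0.668, -0.0]
ft_force: [0.1, -0.6, 0.0]
finger_gap: 33.6
gripper_force: 59.9
```

>>> step_arm:
  targets:
    - {"ax": 0, "ay": 0, "az": 0, "x": 0, "y": 0, "z": 0.001, "gripper": 0.8}
    - {"ax": 0, "ay": 0, "az": 0, "x": 0, "y": 0, "z": 0, "gripper": 0.8}
    - {"ax": 0, "ay": 0, "az": 0, "x": 0, "y": 0, "z": 0, "gripper": 0.8}
    - {"ax": 0, "ay": 0, "az": 0, "x": 0, "y": 0, "z": 0, "gripper": 0.8}
    - {"ax": 0, "ay": 0, "az": 0, "x": 0, "y": 0, "z": 0, "gripper": 0.8}

```text
t: 29.9
position: [483.2, 191.2, 271.6]
tcp_rot: [0.0, 0.745, 0.668, 0.0]
ft_force: [-1.5, 0.5, 4.5]
finger_gap: 33.6
gripper_force: 60.6
```

>>> step_arm:
  targets:
    - {"ax": 0, "ay": 0, "az": 0, "x": 0, "y": 0, "z": 0.0005, "gripper": 0.8}
    - {"ax": 0, "ay": 0, "az": 0, "x": 0, "y": 0, "z": 0, "gripper": 0.8}
    - {"ax": 0, "ay": 0, "az": 0, "x": 0, "y": 0, "z": 0, "gripper": 0.8}
    - {"ax": 0, "ay": 0, "az": 0, "x": 0, "y": 0, "z": 0, "gripper": 0.8}
    - {"ax": 0, "ay": 0, "az": 0, "x": 0, "y": 0, "z": 0, "gripper": 0.8}

```text
t: 30.4
position: [483.2, 191.3, 271.5]
tcp_rot: [0.0, 0.745, 0.668, 0.0]
ft_force: [-4.3, 0.4, 11.9]
finger_gap: 33.8
gripper_force: 61.3
```

>>> step_arm:
  targets:
    - {"ax": 0, "ay": 0, "az": 0, "x": 0, "y": 0, "z": -0.001, "gripper": 0.55}
    - {"ax": 0, "ay": 0, "az": 0, "x": 0, "y": 0, "z": 0, "gripper": 0.45}
    - {"ax": 0, "ay": 0, "az": 0, "x": 0, "y": 0, "z": 0, "gripper": 0.3}
    - {"ax": 0, "ay": 0, "az": 0, "x": 0, "y": 0, "z": 0, "gripper": 0.3}
    - {"ax": 0, "ay": 0, "az": 0, "x": 0, "y": 0, "z": -0.005, "gripper": 0.3}

```text
t: 30.9
position: [483.1, 191.2, 276.4]
tcp_rot: [-0.0, 0.745, 0.668, -0.0]
ft_force: [-0.3, -0.2, 0.1]
finger_gap: 60.0
gripper_force: 0.0
```

>>> step_arm:
  targets:
    - {"ax": 0, "ay": 0, "az": 0, "x": 0, "y": 0, "z": -0.015, "gripper": 0.3}
    - {"ax": 0, "ay": 0, "az": 0, "x": 0, "y": 0, "z": -0.03, "gripper": 0.3}
    - {"ax": 0, "ay": 0, "az": 0, "x": 0, "y": 0, "z": -0.03, "gripper": 0.3}
    - {"ax": 0, "ay": 0, "az": 0, "x": 0, "y": 0, "z": -0.03, "gripper": 0.3}
    - {"ax": 0, "ay": 0, "az": 0, "x": -0.035, "y": 0, "z": 0, "gripper": 1}

```text
t: 31.4
position: [480.3, 158.0, 385.4]
tcp_rot: [0.001, 0.744, 0.669, 0.003]
ft_force: [0.2, -0.6, -1.4]
finger_gap: 46.8
gripper_force: 0.0
```

>>> step_arm:
  targets:
    - {"ax": 0, "ay": 0, "az": 0, "x": -0.045, "y": 0, "z": -0.02, "gripper": 1}
    - {"ax": 0, "ay": 0, "az": 0, "x": -0.045, "y": 0, "z": -0.04, "gripper": 1}
    - {"ax": 0, "ay": 0, "az": 0, "x": -0.045, "y": 0, "z": -0.04, "gripper": 1}
    - {"ax": 0, "ay": 0, "az": 0, "x": -0.03, "y": 0, "z": -0.04, "gripper": 1}
    - {"ax": 0, "ay": 0, "az": 0, "x": 0, "y": 0, "z": 0, "gripper": 1}

```text
t: 31.9
position: [462.9, 5.0, 512.7]
tcp_rot: [0.003, 0.746, 0.666, 0.002]
ft_force: [-0.9, 0.3, -0.0]
finger_gap: 0.1
gripper_force: 0.0
```

```bash
cat > lid.py <<'E'
from h import *
H=np.array([607.3,225.3,130]);Kz=R.from_euler('z',-.106).as_matrix()
def lid(n='scene'):
    c=shot(n);W=cloud(c);L=(W-H)@Kz
    m=(L[...,2]>15)&(L[...,2]<300)&(abs(L[...,1])<140)&(L[...,0]>-260)&(L[...,0]<110)
    dk=m&(c['pixels'].max(-1)<60);P=L[m&(c['pixels'].min(-1)>90)]
    print(n,len(P),np.nanpercentile(P,[1,50,99],axis=0).round(1))
    # dominant plane line in x-z
    X=P[:,[0,2]].astype(np.float32);best=0;rng=np.random.default_rng(0)
    for _ in range(300):
        a,b=X[rng.integers(len(X),size=2)];d=b-a;l=np.hypot(*d)
        if l<40:continue
        e=abs((X-a)@np.array([-d[1],d[0]])/l);k=e<4
        if k.sum()>best:best=k.sum();K=k
    vx,vz,x0,z0=cv2.fitLine(X[K],cv2.DIST_L2,0,.01,.01).ravel()
    th=np.arctan2(vz,-vx)%np.pi;off=(np.array([x0,z0])@[np.sin(th),np.cos(th)])
    print(' lid angle',round(th,3),'plane offset (0 under, 35 outer)',round(off,1),'inliers',K.mean().round(2),'r max',np.percentile(X[K]@[-np.cos(th),np.sin(th)],[1,99]).round(1))
if __name__=='__main__':lid()
E
python3 -c "
from lid import *
from jars import jars
lid();lid('top');jars()
a=1.62
p=H+Kz@(np.array([-np.cos(a)*215+np.sin(a)*70,0,np.sin(a)*215+np.cos(a)*70]));print(p.round(1))
plan(p,-.106)"
```

```text
scene 6398 [[  20.  -137.8   18.7]
 [  50.9  -18.1  164.7]
 [  57.1  136.3  258. ]]
 lid angle 1.612 plane offset (0 under, 35 outer) 45.2 inliers 0.91 r max [ 20.3 252.4]
top 2720 [[  20.7 -137.3  237. ]
 [  39.3   22.1  251.2]
 [  55.6  138.1  254.9]]
 lid angle 0.875 plane offset (0 under, 35 outer) 198.1 inliers 0.32 r max [157.1 172.4]
top 86 [ 645.7 -100. ] 18.2 z 70.3
scene 84 [482.4 186.9] 18.8 z 114.9
scene 121 [ 645.9 -103. ] 19.3 z 70.7
[687.3 216.8 341.3]
t 32.1 tcp [463.    7.9 507.5] F [-0.5  0.9 -0.1] gap 0.3 q [-0.16  0.14  0.07  1.5   0.    1.52]
 turn [-0.001 -0.    -0.003]  shift after turn [231.4 200.9  -6.8]  world [224.3 208.8   6.8]
```

```bash
sed -i 's/607.3,225.3,130/617.3,224.2,130/' lid.py; python3 -c "
from lid import *
plan(H+Kz@[78,0,207],-.106)"
```

```text
t 32.1 tcp [463.    7.9 507.5] F [-0.5  0.9 -0.1] gap 0.3 q [-0.16  0.14  0.07  1.5   0.    1.52]
 turn [-0.001 -0.    -0.003]  shift after turn [231.4 208.5  -2.5]  world [231.8 208.    2.5]
```

>>> step_arm:
  targets:
    - {"ax": 0, "ay": 0, "az": 0, "x": 0, "y": 0.035, "z": -0.003, "gripper": 1}
    - {"ax": 0, "ay": 0, "az": 0, "x": 0, "y": 0.035, "z": 0, "gripper": 1}
    - {"ax": 0, "ay": 0, "az": 0, "x": 0, "y": 0.035, "z": 0, "gripper": 1}
    - {"ax": 0, "ay": 0, "az": 0, "x": 0, "y": 0.035, "z": 0, "gripper": 1}
    - {"ax": 0, "ay": 0, "az": 0, "x": 0, "y": 0.035, "z": 0, "gripper": 1}

```text
t: 32.6
position: [638.5, -10.4, 510.0]
tcp_rot: [-0.001, 0.744, 0.668, -0.001]
ft_force: [1.3, -0.8, -0.3]
finger_gap: -0.1
gripper_force: 0.0
```

>>> step_arm:
  targets:
    - {"ax": 0, "ay": 0, "az": 0, "x": 0, "y": 0.033, "z": 0, "gripper": 1}
    - {"ax": 0, "ay": 0, "az": 0, "x": 0, "y": 0, "z": 0, "gripper": 1}
    - {"ax": 0, "ay": 0, "az": 0, "x": 0, "y": 0, "z": 0, "gripper": 1}
    - {"ax": 0, "ay": 0, "az": 0, "x": 0, "y": 0, "z": 0, "gripper": 1}
    - {"ax": 0, "ay": 0, "az": 0, "x": 0, "y": 0, "z": 0, "gripper": 1}

```text
t: 33.1
position: [668.9, -14.5, 511.9]
tcp_rot: [0.0, 0.744, 0.668, 0.0]
ft_force: [0.0, -0.4, -0.2]
finger_gap: 0.0
gripper_force: 0.0
```

```bash
python3 -c "
from lid import *
from jars import jars
jars()
plan(H+Kz@[78,0,207],-.106)"
```

```text
top 92 [ 645.1 -100.6] 18.1 z 70.7
scene 77 [481.5 187.8] 20.3 z 116.4
scene 121 [ 645.1 -101.3] 18.8 z 71.9
t 33.2 tcp [669.1 -14.8 512. ] F [-0.7 -0.2  0.6] gap -0.0 q [-0.14  0.56  0.72  1.73  0.    1.54]
 turn [ 0.001 -0.    -0.003]  shift after turn [232.2   1.3   2. ]  world [ 25.8 230.7  -2. ]
```

>>> step_arm:
  targets:
    - {"ax": 0, "ay": 0, "az": 0, "x": 0.03, "y": 0.001, "z": 0.002, "gripper": 1}
    - {"ax": 0, "ay": 0, "az": 0, "x": 0.03, "y": 0, "z": 0, "gripper": 1}
    - {"ax": 0, "ay": 0, "az": 0, "x": 0.03, "y": 0, "z": 0, "gripper": 1}
    - {"ax": 0, "ay": 0, "az": 0, "x": 0.03, "y": 0, "z": 0, "gripper": 1}
    - {"ax": 0, "ay": 0, "az": 0, "x": 0.03, "y": 0, "z": 0, "gripper": 1}

```text
t: 33.7
position: [686.6, 135.1, 509.9]
tcp_rot: [0.0, 0.745, 0.668, 0.0]
ft_force: [0.7, 0.7, -0.4]
finger_gap: 0.5
gripper_force: 0.0
```

>>> step_arm:
  targets:
    - {"ax": 0, "ay": 0, "az": 0, "x": 0.03, "y": 0, "z": 0, "gripper": 1}
    - {"ax": 0, "ay": 0, "az": 0, "x": 0.03, "y": 0, "z": 0, "gripper": 1}
    - {"ax": 0, "ay": 0, "az": 0, "x": 0.022, "y": 0, "z": 0, "gripper": 1}
    - {"ax": 0, "ay": 0, "az": 0, "x": 0, "y": 0, "z": 0, "gripper": 1}
    - {"ax": 0, "ay": 0, "az": 0, "x": 0, "y": 0, "z": 0, "gripper": 1}

```text
t: 34.2
position: [696.0, 215.5, 509.3]
tcp_rot: [0.0, 0.744, 0.668, 0.0]
ft_force: [-0.4, 0.1, -0.3]
finger_gap: 0.5
gripper_force: 0.0
```

```bash
python3 -c "
from lid import *
plan(H+Kz@[78,0,207],-.106)
c=shot('scene','s7.png');cv2.imwrite('pics/v7.png',cv2.resize(c['pixels'][40:260,230:500,::-1],None,fx=2,fy=2))"
```

```text
t 34.2 tcp [696.  215.5 509.3] F [-0.4  0.1 -0.3] gap 0.5 q [ 0.19  0.74  1.09  1.92 -0.    1.87]
 turn [ 0.     0.    -0.002]  shift after turn [ 0.3 -1.1 -0.7]  world [-1.1  0.4  0.7]
```

View pics/v7.png

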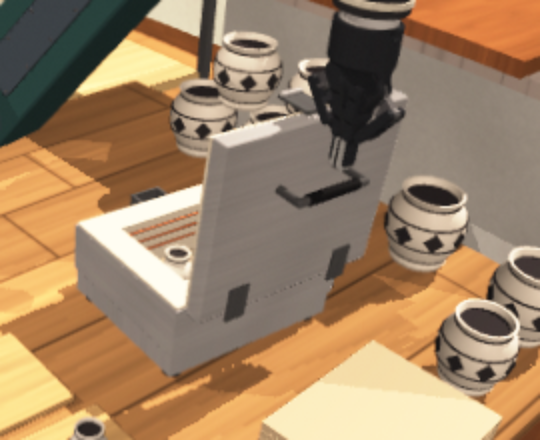

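The closed fingertips are behind the lid, above the handle bar, at about crop (340,160). I'll compute the arc to push it down.

```bash
python3 -c "
import numpy as np
f=lambda a:np.array([-230*np.cos(a)+35*np.sin(a),230*np.sin(a)+35*np.cos(a)])
T=np.r_[1.6,np.arange(1.55,.09,-.05)];p=np.array([79-14,206.]);e=np.round(f(1.6)-p);print('to start',e);p=p+e
for i,a in enumerate(T[1:]):
    d=np.round((f(a)-p));p=p+d;print((round(a,2),int(d[0]),int(-d[1])),end='\n' if i%5==4 else ' ')
"
```

```text
to start [-23.  23.]
(np.float64(1.55), -12, -2) (np.float64(1.5), -11, -1) (np.float64(1.45), -12, -1) (np.float64(1.4), -12, 0) (np.float64(1.35), -11, 1)
(np.float64(1.3), -12, 1) (np.float64(1.25), -11, 2) (np.float64(1.2), -12, 2) (np.float64(1.15), -11, 3) (np.float64(1.1), -11, 3)
(np.float64(1.05), -11, 4) (np.float64(1.0), -11, 5) (np.float64(0.95), -10, 5) (np.float64(0.9), -11, 5) (np.float64(0.85), -10, 6)
(np.float64(0.8), -9, 7) (np.float64(0.75), -9, 7) (np.float64(0.7), -9, 7) (np.float64(0.65), -9, 8) (np.float64(0.6), -8, 8)
(np.float64(0.55), -8, 9) (np.float64(0.5), -7, 9) (np.float64(0.45), -7, 9) (np.float64(0.4), -6, 10) (np.float64(0.35), -6, 10)
(np.float64(0.3), -5, 11) (np.float64(0.25), -5, 10) (np.float64(0.2), -4, 11) (np.float64(0.15), -4, 11) (np.float64(0.1), -3, 11)
```

>>> step_arm:
  targets:
    - {"ax": 0, "ay": 0, "az": 0, "x": 0, "y": 0, "z": -0.018, "gripper": 1}
    - {"ax": 0, "ay": 0, "az": 0, "x": 0, "y": -0.01, "z": -0.005, "gripper": 1}
    - {"ax": 0, "ay": 0, "az": 0, "x": 0, "y": -0.008, "z": 0, "gripper": 1}
    - {"ax": 0, "ay": 0, "az": 0, "x": 0, "y": -0.005, "z": 0, "gripper": 1}
    - {"ax": 0, "ay": 0, "az": 0, "x": 0, "y": 0, "z": 0, "gripper": 1}

```text
t: 34.75
position: [673.1, 216.9, 531.1]
tcp_rot: [0.001, 0.745, 0.667, 0.001]
ft_force: [2.2, 0.0, 1.7]
finger_gap: -0.3
gripper_force: 0.8
```

>>> step_arm:
  targets:
    - {"ax": 0, "ay": 0, "az": 0, "x": 0, "y": -0.008, "z": -0.001, "gripper": 1}
    - {"ax": 0, "ay": 0, "az": 0, "x": 0, "y": -0.008, "z": -0.001, "gripper": 1}
    - {"ax": 0, "ay": 0, "az": 0, "x": 0, "y": -0.008, "z": -0.001, "gripper": 1}
    - {"ax": 0, "ay": 0, "az": 0, "x": 0, "y": -0.011, "z": -0.001, "gripper": 1}
    - {"ax": 0, "ay": 0, "az": 0, "x": 0, "y": -0.012, "z": 0, "gripper": 1}

```text
t: 35.25
position: [627.4, 221.9, 533.8]
tcp_rot: [0.001, 0.745, 0.667, 0.0]
ft_force: [4.9, -3.1, 1.3]
finger_gap: -0.1
gripper_force: 2.8
```

```bash
python3 -c "
from lid import *
lid();s=read_state();print(((s['position']-[0,0,173]-H)@Kz).round(1),s['ft_force'].round(1),s['gripper_force'])"
```

```text
scene 6987 [[ -32.6 -137.8   18.8]
 [  12.9  -20.3  145.1]
 [  33.2  137.1  255.5]]
 lid angle 1.416 plane offset (0 under, 35 outer) 34.9 inliers 0.95 r max [ 13.5 251.2]
[  8.6  -0.9 231.8] [-1.5  0.  -0.4] 0.9221416991204023
```

The lid follows gently at about 5 N and now stands at 1.42 rad. Continuing along the arc.

>>> step_arm:
  targets:
    - {"ax": 0, "ay": 0, "az": 0, "x": 0, "y": -0.011, "z": 0.001, "gripper": 1}
    - {"ax": 0, "ay": 0, "az": 0, "x": 0, "y": -0.012, "z": 0.001, "gripper": 1}
    - {"ax": 0, "ay": 0, "az": 0, "x": 0, "y": -0.011, "z": 0.002, "gripper": 1}
    - {"ax": 0, "ay": 0, "az": 0, "x": 0, "y": -0.012, "z": 0.002, "gripper": 1}
    - {"ax": 0, "ay": 0, "az": 0, "x": 0, "y": -0.011, "z": 0.003, "gripper": 1}

```text
t: 35.8
position: [570.5, 228.6, 525.5]
tcp_rot: [0.001, 0.745, 0.667, 0.001]
ft_force: [3.5, -0.9, 5.3]
finger_gap: 0.0
gripper_force: 2.6
```

>>> step_arm:
  targets:
    - {"ax": 0, "ay": 0, "az": 0, "x": 0, "y": -0.011, "z": 0.003, "gripper": 1}
    - {"ax": 0, "ay": 0, "az": 0, "x": 0, "y": -0.011, "z": 0.004, "gripper": 1}
    - {"ax": 0, "ay": 0, "az": 0, "x": 0, "y": -0.011, "z": 0.005, "gripper": 1}
    - {"ax": 0, "ay": 0, "az": 0, "x": 0, "y": -0.01, "z": 0.005, "gripper": 1}
    - {"ax": 0, "ay": 0, "az": 0, "x": 0, "y": -0.011, "z": 0.005, "gripper": 1}

```text
t: 36.3
position: [516.9, 234.6, 503.2]
tcp_rot: [0.0, 0.745, 0.667, 0.0]
ft_force: [4.0, -0.8, 0.1]
finger_gap: -0.2
gripper_force: 1.7
```

```bash
python3 -c "
from lid import *
lid();s=read_state();print(((s['position']-[0,0,173]-H)@Kz).round(1),s['ft_force'].round(1),s['qpos'].round(2))"
```

```text
scene 7496 [[-123.  -137.9   28.6]
 [ -49.9  -16.7  124.4]
 [  21.3  136.8  221.2]]
 lid angle 0.926 plane offset (0 under, 35 outer) 34.6 inliers 0.96 r max [ 10.2 249.2]
[-102.3   -0.2  199.8] [0.8 2.  1.4] [0.28 0.33 0.32 1.56 0.   1.96]
```

>>> step_arm:
  targets:
    - {"ax": 0, "ay": 0, "az": 0, "x": 0, "y": -0.01, "z": 0.006, "gripper": 1}
    - {"ax": 0, "ay": 0, "az": 0, "x": 0, "y": -0.009, "z": 0.007, "gripper": 1}
    - {"ax": 0, "ay": 0, "az": 0, "x": 0, "y": -0.009, "z": 0.007, "gripper": 1}
    - {"ax": 0, "ay": 0, "az": 0, "x": 0, "y": -0.009, "z": 0.007, "gripper": 1}
    - {"ax": 0, "ay": 0, "az": 0, "x": 0, "y": -0.009, "z": 0.008, "gripper": 1}

```text
t: 36.85
position: [471.3, 239.8, 468.2]
tcp_rot: [0.0, 0.745, 0.667, 0.0]
ft_force: [0.7, -0.3, 4.3]
finger_gap: 0.1
gripper_force: 1.6
```

>>> step_arm:
  targets:
    - {"ax": 0, "ay": 0, "az": 0, "x": 0, "y": -0.008, "z": 0.008, "gripper": 1}
    - {"ax": 0, "ay": 0, "az": 0, "x": 0, "y": -0.008, "z": 0.009, "gripper": 1}
    - {"ax": 0, "ay": 0, "az": 0, "x": 0, "y": -0.007, "z": 0.009, "gripper": 1}
    - {"ax": 0, "ay": 0, "az": 0, "x": 0, "y": -0.007, "z": 0.009, "gripper": 1}
    - {"ax": 0, "ay": 0, "az": 0, "x": 0, "y": -0.006, "z": 0.01, "gripper": 1}

```text
t: 37.35
position: [435.5, 243.8, 423.0]
tcp_rot: [-0.0, 0.745, 0.667, 0.0]
ft_force: [-0.7, -0.4, 3.3]
finger_gap: -0.3
gripper_force: 1.2
```

```bash
python3 -c "
from lid import *
lid();s=read_state();print(((s['position']-[0,0,173]-H)@Kz).round(1),s['ft_force'].round(1),s['qpos'].round(2))"
```

```text
scene 6368 [[-214.1 -137.8   32.5]
 [ -92.9  -16.7   77.7]
 [  11.3  136.8  249. ]]
 lid angle 0.405 plane offset (0 under, 35 outer) 35.0 inliers 0.94 r max [  6.3 248. ]
[-183.7    0.2  118.6] [ 0.4  0.9 -0.5] [ 0.35  0.21 -0.07  1.29  0.    2.03]
```

>>> step_arm:
  targets:
    - {"ax": 0, "ay": 0, "az": 0, "x": 0, "y": -0.008, "z": 0.01, "gripper": 1}
    - {"ax": 0, "ay": 0, "az": 0, "x": 0, "y": -0.007, "z": 0.01, "gripper": 1}
    - {"ax": 0, "ay": 0, "az": 0, "x": 0, "y": -0.006, "z": 0.009, "gripper": 1}
    - {"ax": 0, "ay": 0, "az": 0, "x": 0, "y": -0.005, "z": 0.008, "gripper": 1}
    - {"ax": 0, "ay": 0, "az": 0, "x": 0, "y": -0.004, "z": 0.007, "gripper": 1}

```text
t: 37.9
position: [405.7, 247.3, 378.6]
tcp_rot: [0.0, 0.745, 0.667, 0.0]
ft_force: [1.4, 0.2, 0.9]
finger_gap: -0.3
gripper_force: 0.6
```

>>> step_arm:
  targets:
    - {"ax": 0, "ay": 0, "az": 0, "x": 0, "y": -0.003, "z": 0.006, "gripper": 1}
    - {"ax": 0, "ay": 0, "az": 0, "x": 0, "y": -0.002, "z": 0.006, "gripper": 1}
    - {"ax": 0, "ay": 0, "az": 0, "x": 0, "y": -0.001, "z": 0.006, "gripper": 1}
    - {"ax": 0, "ay": 0, "az": 0, "x": 0, "y": 0, "z": 0.003, "gripper": 1}
    - {"ax": 0, "ay": 0, "az": 0, "x": 0, "y": 0, "z": 0, "gripper": 1}

```text
t: 38.4
position: [399.4, 248.1, 357.3]
tcp_rot: [-0.0, 0.745, 0.668, -0.0]
ft_force: [0.2, 0.1, 0.0]
finger_gap: -0.0
gripper_force: 0.0
```

```bash
python3 -c "
from lid import *
lid();s=read_state();print(((s['position']-[0,0,173]-H)@Kz).round(1),s['ft_force'].round(1))"
```

```text
scene 5140 [[-244.5 -137.9   17.4]
 [-105.   -16.3   43.2]
 [  -2.6  136.7  255.2]]
 lid angle 0.077 plane offset (0 under, 35 outer) 35.1 inliers 0.87 r max [  6. 248.]
[-219.1    0.7   54.6] [-0.1  0.1  0.8]
```

>>> step_arm:
  targets:
    - {"ax": 0, "ay": 0, "az": 0, "x": 0, "y": 0, "z": 0.003, "gripper": 1}
    - {"ax": 0, "ay": 0, "az": 0, "x": 0, "y": 0, "z": 0.003, "gripper": 1}
    - {"ax": 0, "ay": 0, "az": 0, "x": 0, "y": 0, "z": 0.002, "gripper": 1}
    - {"ax": 0, "ay": 0, "az": 0, "x": 0, "y": 0, "z": 0.002, "gripper": 1}
    - {"ax": 0, "ay": 0, "az": 0, "x": 0, "y": 0, "z": 0.001, "gripper": 1}

```text
t: 38.95
position: [399.2, 248.1, 347.0]
tcp_rot: [-0.0, 0.745, 0.668, 0.0]
ft_force: [-5.9, 0.2, 11.9]
finger_gap: 0.0
gripper_force: 5.4
```

>>> step_arm:
  targets:
    - {"ax": 0, "ay": 0, "az": 0, "x": 0, "y": 0, "z": 0.001, "gripper": 1}
    - {"ax": 0, "ay": 0, "az": 0, "x": 0, "y": 0, "z": 0.001, "gripper": 1}
    - {"ax": 0, "ay": 0, "az": 0, "x": 0, "y": 0, "z": 0.001, "gripper": 1}
    - {"ax": 0, "ay": 0, "az": 0, "x": 0, "y": 0, "z": 0.001, "gripper": 1}
    - {"ax": 0, "ay": 0, "az": 0, "x": 0, "y": 0, "z": 0, "gripper": 1}

```text
t: 39.45
position: [399.6, 248.1, 342.5]
tcp_rot: [0.0, 0.745, 0.668, -0.0]
ft_force: [0.6, -0.4, 0.2]
finger_gap: -0.1
gripper_force: 0.0
```

>>> step_arm:
  targets:
    - {"ax": 0, "ay": 0, "az": 0, "x": 0, "y": 0, "z": 0.001, "gripper": 1}
    - {"ax": 0, "ay": 0, "az": 0, "x": 0, "y": 0, "z": 0.001, "gripper": 1}
    - {"ax": 0, "ay": 0, "az": 0, "x": 0, "y": 0, "z": 0.001, "gripper": 1}
    - {"ax": 0, "ay": 0, "az": 0, "x": 0, "y": 0, "z": 0, "gripper": 1}
    - {"ax": 0, "ay": 0, "az": 0, "x": 0, "y": 0, "z": 0, "gripper": 1}

```text
t: 39.95
position: [399.5, 248.1, 339.7]
tcp_rot: [-0.0, 0.745, 0.668, -0.0]
ft_force: [0.1, -1.4, 0.1]
finger_gap: 0.1
gripper_force: 0.0
```

>>> step_arm:
  targets:
    - {"ax": 0, "ay": 0, "az": 0, "x": 0, "y": 0, "z": 0.001, "gripper": 1}
    - {"ax": 0, "ay": 0, "az": 0, "x": 0, "y": 0, "z": 0.001, "gripper": 1}
    - {"ax": 0, "ay": 0, "az": 0, "x": 0, "y": 0, "z": 0, "gripper": 1}
    - {"ax": 0, "ay": 0, "az": 0, "x": 0, "y": 0, "z": 0, "gripper": 1}
    - {"ax": 0, "ay": 0, "az": 0, "x": 0, "y": 0, "z": 0, "gripper": 1}

```text
t: 40.45
position: [399.4, 248.1, 338.8]
tcp_rot: [0.0, 0.745, 0.668, 0.001]
ft_force: [-5.0, -2.5, 17.5]
finger_gap: 0.3
gripper_force: 9.1
```

>>> step_arm:
  targets:
    - {"ax": 0, "ay": 0, "az": 0, "x": 0, "y": 0, "z": 0.001, "gripper": 1}
    - {"ax": 0, "ay": 0, "az": 0, "x": 0, "y": 0, "z": 0, "gripper": 1}
    - {"ax": 0, "ay": 0, "az": 0, "x": 0, "y": 0, "z": 0, "gripper": 1}
    - {"ax": 0, "ay": 0, "az": 0, "x": 0, "y": 0, "z": 0, "gripper": 1}
    - {"ax": 0, "ay": 0, "az": 0, "x": 0, "y": 0, "z": 0, "gripper": 1}

```text
t: 40.95
position: [399.3, 248.0, 338.7]
tcp_rot: [0.0, 0.745, 0.668, 0.001]
ft_force: [-10.2, -5.1, 33.6]
finger_gap: 0.1
gripper_force: 16.8
```

```bash
python3 -c "
from lid import *
lid();s=read_state();print(((s['position']-[0,0,173]-H)@Kz).round(1),s['ft_force'].round(1))"
```

```text
scene 4689 [[-247.3 -137.9   16.9]
 [-105.4  -16.7   34.8]
 [  -4.7  136.5  236.2]]
 lid angle 3.138 plane offset (0 under, 35 outer) -35.2 inliers 0.87 r max [-247.5   -5.4]
[-219.3    0.6   35.6] [-9.6 -4.8 33.4]
```

The lid reads 0 rad with its outer face 35 mm above the rim, and it holds firm under the press: shut and latched. Now the lever.

>>> step_arm:
  targets:
    - {"ax": 0, "ay": 0, "az": 0, "x": 0, "y": 0, "z": -0.01, "gripper": 1}
    - {"ax": 0, "ay": 0, "az": 0, "x": 0, "y": 0, "z": -0.03, "gripper": 1}
    - {"ax": 0, "ay": 0, "az": 0, "x": 0, "y": 0, "z": -0.03, "gripper": 1}
    - {"ax": 0, "ay": 0, "az": 0, "x": 0, "y": 0, "z": -0.03, "gripper": 1}
    - {"ax": 0, "ay": 0, "az": 0, "x": -0.03, "y": 0, "z": 0, "gripper": 1}

```text
t: 41.5
position: [397.0, 219.5, 439.8]
tcp_rot: [0.001, 0.744, 0.668, 0.002]
ft_force: [0.4, -0.6, -1.0]
finger_gap: -0.3
gripper_force: 0.0
```

>>> step_arm:
  targets:
    - {"ax": 0, "ay": 0, "az": 0, "x": -0.04, "y": 0, "z": 0, "gripper": 1}
    - {"ax": 0, "ay": 0, "az": 0, "x": -0.04, "y": 0, "z": 0, "gripper": 1}
    - {"ax": 0, "ay": 0, "az": 0, "x": -0.04, "y": 0, "z": 0, "gripper": 1}
    - {"ax": 0, "ay": 0, "az": 0, "x": -0.04, "y": 0, "z": 0, "gripper": 1}
    - {"ax": 0, "ay": 0, "az": 0, "x": -0.04, "y": 0, "z": 0, "gripper": 1}

```text
t: 42.0
position: [373.9, 18.1, 436.9]
tcp_rot: [0.0, 0.744, 0.668, 0.0]
ft_force: [0.8, -0.1, 0.2]
finger_gap: 0.0
gripper_force: 0.0
```

>>> step_arm:
  targets:
    - {"ax": 0, "ay": 0, "az": 0, "x": -0.04, "y": 0, "z": 0, "gripper": 1}
    - {"ax": 0, "ay": 0, "az": 0, "x": -0.04, "y": 0, "z": 0, "gripper": 1}
    - {"ax": 0, "ay": 0, "az": 0, "x": -0.04, "y": 0, "z": 0, "gripper": 1}
    - {"ax": 0, "ay": 0, "az": 0, "x": -0.04, "y": 0, "z": 0, "gripper": 1}
    - {"ax": 0, "ay": 0, "az": 0, "x": -0.04, "y": 0, "z": 0, "gripper": 1}

```text
t: 42.5
position: [352.1, -181.0, 437.0]
tcp_rot: [0.0, 0.745, 0.667, 0.0]
ft_force: [2.2, 0.7, 0.5]
finger_gap: 0.2
gripper_force: 0.0
```

>>> step_arm:
  targets:
    - {"ax": 0, "ay": 0, "az": 0.116, "x": 0, "y": 0, "z": 0, "gripper": 1}
    - {"ax": -0.1163, "ay": 0, "az": 0, "x": 0, "y": 0, "z": 0, "gripper": 1}
    - {"ax": -0.1163, "ay": 0, "az": 0, "x": 0, "y": 0, "z": 0, "gripper": 1}
    - {"ax": -0.1163, "ay": 0, "az": 0, "x": 0, "y": 0, "z": 0, "gripper": 1}
    - {"ax": 0, "ay": 0, "az": 0, "x": 0, "y": 0, "z": 0, "gripper": 1}

```text
t: 43.0
position: [351.9, -178.9, 437.0]
tcp_rot: [0.137, 0.77, 0.613, 0.109]
ft_force: [-1.5, 0.4, -0.8]
finger_gap: -0.2
gripper_force: 0.0
```

```bash
cat > lev.py <<'E'
from h import *
F=(R.from_euler('z',-.222)*R.from_euler('y',-.349)).as_matrix();O=np.array([487.5,-404,95])
def where():
    s=read_state();q=s['tcp_rot'];r=R.from_quat([q[1],q[2],q[3],q[0]])
    print('tip in face frame',((s['position']+173*r.as_matrix()[:,2]-O)@F).round(1),'F face',(s['ft_force']@F).round(1))
def seen(n='scene'):
    c=shot(n);L=(cloud(c)-O)@F
    m=(abs(L[...,1]+22)<14)&(abs(L[...,0])<28)&(L[...,2]>7)&(L[...,2]<27)&(c['pixels'].max(-1)<70)
    P=L[m];print(n,'lever',m.sum(),np.nanpercentile(P,[5,50,95],axis=0).round(1).tolist() if m.sum() else '')
E
python3 -c "
from lev import *
plan(O+F@[-38,-22,50],-.222,-.349);where();seen()"
```

```text
t 43.0 tcp [ 351.9 -178.9  437. ] F [-1.5  0.4 -0.8] gap -0.2 q [-0.73 -0.11 -0.41  0.95  0.17  1.1 ]
 turn [ 0.003  0.002 -0.003]  shift after turn [-211.7   16.   160.6]  world [  21.6 -221.9 -145.5]
tip in face frame [-53.4 189.4 210.6] F face [-1.7  0.1 -0.2]
scene lever 57 [[-11.4, -30.2, 8.0], [-7.7, -22.4, 14.8], [-2.8, -14.8, 21.2]]
```

>>> step_arm:
  targets:
    - {"ax": 0, "ay": 0, "az": 0, "x": -0.035, "y": 0.003, "z": 0, "gripper": 1}
    - {"ax": 0, "ay": 0, "az": 0, "x": -0.036, "y": 0.003, "z": 0.02, "gripper": 1}
    - {"ax": 0, "ay": 0, "az": 0, "x": -0.036, "y": 0.003, "z": 0.02, "gripper": 1}
    - {"ax": 0, "ay": 0, "az": 0, "x": -0.035, "y": 0.003, "z": 0.03, "gripper": 1}
    - {"ax": 0, "ay": 0, "az": 0, "x": -0.035, "y": 0.003, "z": 0.03, "gripper": 1}

```text
t: 43.55
position: [360.4, -364.5, 346.6]
tcp_rot: [0.134, 0.771, 0.614, 0.107]
ft_force: [0.9, 0.6, 0.4]
finger_gap: 0.0
gripper_force: 0.0
```

>>> step_arm:
  targets:
    - {"ax": 0, "ay": 0, "az": 0, "x": -0.035, "y": 0.001, "z": 0.03, "gripper": 1}
    - {"ax": 0, "ay": 0, "az": 0, "x": 0, "y": 0, "z": 0.03, "gripper": 1}
    - {"ax": 0, "ay": 0, "az": 0, "x": 0, "y": 0, "z": 0, "gripper": 1}
    - {"ax": 0, "ay": 0, "az": 0, "x": 0, "y": 0, "z": 0, "gripper": 1}
    - {"ax": 0, "ay": 0, "az": 0, "x": 0, "y": 0, "z": 0, "gripper": 1}

```text
t: 44.05
position: [373.6, -401.3, 293.3]
tcp_rot: [0.136, 0.77, 0.614, 0.108]
ft_force: [1.1, 0.7, 0.1]
finger_gap: -0.1
gripper_force: 0.0
```

```bash
python3 -c "
from lev import *
where();shot('wrist','w8.png')
cv2.imwrite('pics/w8.png',cv2.imread('pics/w8.png'))
plan(O+F@[-38,-22,10],-.222,-.349)"
```

```text
tip in face frame [-37.2 -22.7  51.6] F face [ 0.9  0.9 -0.2]
t 44.1 tcp [ 373.6 -401.3  293.5] F [-0.4 -0.3  0.2] gap 0.1 q [-1.02  0.27 -0.39  0.66  0.25  0.81]
 turn [ 0.001  0.002 -0.002]  shift after turn [ 0.5 -0.9 41.7]  world [ 13.2  -2.5 -39.5]
```

View pics/w8.png

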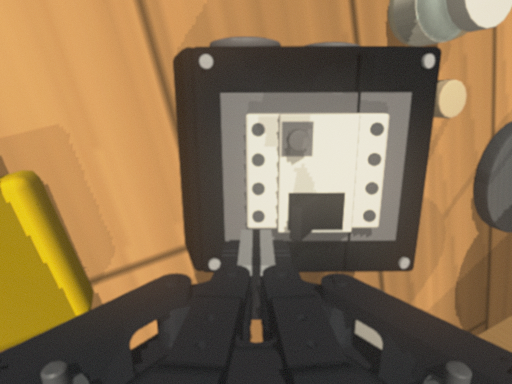

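The lever is at (317,212), and the fingertips at (257,240) are on its down-slope side. Descend, then push up-slope.

>>> step_arm:
  targets:
    - {"ax": 0, "ay": 0, "az": 0, "x": 0, "y": -0.001, "z": 0.015, "gripper": 1}
    - {"ax": 0, "ay": 0, "az": 0, "x": 0, "y": 0, "z": 0.015, "gripper": 1}
    - {"ax": 0, "ay": 0, "az": 0, "x": 0, "y": 0, "z": 0.01, "gripper": 1}
    - {"ax": 0, "ay": 0, "az": 0, "x": 0, "y": 0, "z": 0, "gripper": 1}
    - {"ax": 0, "ay": 0, "az": 0, "x": 0, "y": 0, "z": 0, "gripper": 1}

```text
t: 44.6
position: [385.8, -404.4, 254.7]
tcp_rot: [0.136, 0.77, 0.614, 0.108]
ft_force: [0.3, -0.9, -0.4]
finger_gap: -0.5
gripper_force: 0.0
```

>>> step_arm:
  targets:
    - {"ax": 0, "ay": 0, "az": 0, "x": 0, "y": 0.004, "z": 0, "gripper": 1}
    - {"ax": 0, "ay": 0, "az": 0, "x": 0, "y": 0.004, "z": 0, "gripper": 1}
    - {"ax": 0, "ay": 0, "az": 0, "x": 0, "y": 0.004, "z": 0, "gripper": 1}
    - {"ax": 0, "ay": 0, "az": 0, "x": 0, "y": 0.003, "z": 0, "gripper": 1}
    - {"ax": 0, "ay": 0, "az": 0, "x": 0, "y": 0.003, "z": 0, "gripper": 1}

```text
t: 45.1
position: [402.5, -408.4, 260.6]
tcp_rot: [0.136, 0.77, 0.614, 0.108]
ft_force: [-0.8, 0.5, 0.6]
finger_gap: -0.0
gripper_force: 0.6
```

>>> step_arm:
  targets:
    - {"ax": 0, "ay": 0, "az": 0, "x": 0, "y": 0.003, "z": 0, "gripper": 1}
    - {"ax": 0, "ay": 0, "az": 0, "x": 0, "y": 0.003, "z": 0, "gripper": 1}
    - {"ax": 0, "ay": 0, "az": 0, "x": 0, "y": 0.002, "z": 0, "gripper": 1}
    - {"ax": 0, "ay": 0, "az": 0, "x": 0, "y": 0, "z": 0, "gripper": 1}
    - {"ax": 0, "ay": 0, "az": 0, "x": 0, "y": 0, "z": 0, "gripper": 1}

```text
t: 45.6
position: [409.7, -409.9, 262.8]
tcp_rot: [0.136, 0.77, 0.614, 0.108]
ft_force: [-1.9, 0.3, 0.2]
finger_gap: -0.2
gripper_force: 0.9
```

```bash
python3 -c "
from lev import *
where();seen()"
```

```text
tip in face frame [-12.8 -23.   10.2] F face [-1.8 -0.1  0.9]
scene lever 73 [[1.5, -30.5, 8.4], [6.2, -22.9, 17.6], [9.3, -14.6, 25.8]]
```

>>> step_arm:
  targets:
    - {"ax": 0, "ay": 0, "az": 0, "x": 0, "y": 0.002, "z": 0, "gripper": 1}
    - {"ax": 0, "ay": 0, "az": 0, "x": 0, "y": 0.002, "z": 0, "gripper": 1}
    - {"ax": 0, "ay": 0, "az": 0, "x": 0, "y": 0.001, "z": 0, "gripper": 1}
    - {"ax": 0, "ay": 0, "az": 0, "x": 0, "y": 0, "z": 0, "gripper": 1}
    - {"ax": 0, "ay": 0, "az": 0, "x": 0, "y": 0, "z": 0, "gripper": 1}

```text
t: 46.15
position: [414.4, -411.0, 264.6]
tcp_rot: [0.136, 0.77, 0.614, 0.108]
ft_force: [0.2, 0.4, 1.2]
finger_gap: 0.3
gripper_force: 0.0
```

>>> step_arm:
  targets:
    - {"ax": 0, "ay": 0, "az": 0, "x": 0, "y": 0.001, "z": 0, "gripper": 1}
    - {"ax": 0, "ay": 0, "az": 0, "x": 0, "y": 0.001, "z": 0, "gripper": 1}
    - {"ax": 0, "ay": 0, "az": 0, "x": 0, "y": 0, "z": 0, "gripper": 1}
    - {"ax": 0, "ay": 0, "az": 0, "x": 0, "y": 0, "z": 0, "gripper": 1}
    - {"ax": 0, "ay": 0, "az": 0, "x": 0, "y": 0, "z": 0, "gripper": 1}

```text
t: 46.65
position: [416.0, -411.4, 265.2]
tcp_rot: [0.136, 0.77, 0.614, 0.108]
ft_force: [-0.5, -0.2, -0.5]
finger_gap: -0.1
gripper_force: 0.0
```

```bash
python3 -c "
from lev import *
where();seen()"
```

```text
tip in face frame [ -5.8 -23.1  10.2] F face [-0.6 -0.3 -0.3]
scene lever 62 [[5.5, -29.9, 8.8], [12.8, -22.6, 19.5], [16.7, -14.4, 24.3]]
```

>>> step_arm:
  targets:
    - {"ax": 0, "ay": 0, "az": 0, "x": 0, "y": 0.001, "z": 0, "gripper": 1}
    - {"ax": 0, "ay": 0, "az": 0, "x": 0, "y": 0.001, "z": 0, "gripper": 1}
    - {"ax": 0, "ay": 0, "az": 0, "x": 0, "y": 0, "z": 0, "gripper": 1}
    - {"ax": 0, "ay": 0, "az": 0, "x": 0, "y": 0, "z": 0, "gripper": 1}
    - {"ax": 0, "ay": 0, "az": 0, "x": 0, "y": 0, "z": 0, "gripper": 1}

```text
t: 47.2
position: [417.4, -411.6, 265.6]
tcp_rot: [0.135, 0.77, 0.614, 0.108]
ft_force: [-5.5, 0.7, 0.7]
finger_gap: -0.0
gripper_force: 3.1
```

```bash
python3 -c "
from lev import *
where();seen()
z=np.load('c0.npz');L=(z['s']-O)@F
m=(abs(L[...,1]+22)<14)&(abs(L[...,0])<28)&(L[...,2]>7)&(L[...,2]<27)&(z['sp'].max(-1)<70)
print('orig',m.sum(),np.nanpercentile(L[m],[5,50,95],axis=0).round(1).tolist())"
```

```text
tip in face frame [ -4.7 -23.   10.1] F face [-5.  -0.5  2.6]
scene lever 64 [[5.7, -29.9, 8.1], [12.8, -22.3, 19.5], [17.4, -14.8, 24.5]]
orig 46 [[10.4, -30.0, 7.8], [13.4, -22.1, 15.1], [17.5, -14.2, 21.8]]
```

It has met its stop at about 5 N. Backing off and checking.

>>> step_arm:
  targets:
    - {"ax": 0, "ay": 0, "az": 0, "x": 0, "y": -0.005, "z": 0, "gripper": 1}
    - {"ax": 0, "ay": 0, "az": 0, "x": 0, "y": -0.015, "z": -0.005, "gripper": 1}
    - {"ax": 0, "ay": 0, "az": 0, "x": 0, "y": -0.01, "z": -0.03, "gripper": 1}
    - {"ax": 0, "ay": 0, "az": 0, "x": 0, "y": 0, "z": -0.04, "gripper": 1}
    - {"ax": 0, "ay": 0, "az": 0, "x": 0, "y": 0, "z": -0.04, "gripper": 1}

```text
t: 47.75
position: [351.2, -396.3, 364.7]
tcp_rot: [0.135, 0.77, 0.614, 0.108]
ft_force: [-0.7, -1.0, 0.2]
finger_gap: 0.5
gripper_force: 0.0
```

>>> step_arm:
  targets:
    - {"ax": 0, "ay": 0, "az": 0, "x": 0, "y": -0.03, "z": -0.03, "gripper": 1}
    - {"ax": 0, "ay": 0, "az": 0, "x": 0, "y": -0.03, "z": -0.03, "gripper": 1}
    - {"ax": 0, "ay": 0, "az": 0, "x": 0, "y": 0, "z": 0, "gripper": 1}
    - {"ax": 0, "ay": 0, "az": 0, "x": 0, "y": 0, "z": 0, "gripper": 1}
    - {"ax": 0, "ay": 0, "az": 0, "x": 0, "y": 0, "z": 0, "gripper": 1}

```text
t: 48.25
position: [277.4, -379.7, 399.2]
tcp_rot: [0.136, 0.77, 0.614, 0.108]
ft_force: [-0.5, 0.3, 0.2]
finger_gap: -0.2
gripper_force: 0.0
```

```bash
python3 -c "
from lev import *
from jars import jars
from lid import lid
seen();jars();lid()
W=cloud(shot('top'));Z=W[...,2]
for n,u0,u1,v0,v1,h in(('glaze',330,360,135,170,75),('post',362,384,145,170,50)):
    P=W[v0:v1,u0:u1].reshape(-1,3);P=P[abs(P[:,2]-h)<7];print(n,np.round(cv2.minEnclosingCircle(P[:,:2].astype(np.float32))[0],1))
shot('scene','s9.png')"
```

```text
scene lever 44 [[9.0, -30.0, 7.7], [13.4, -22.1, 15.7], [17.8, -14.1, 21.3]]
top 94 [ 645.4 -100.2] 17.8 z 71.1
scene 130 [ 645.6 -100.5] 18.8 z 71.0
scene 4403 [[-248.2 -137.8   17.2]
 [-104.4  -16.4   34.6]
 [  -5.7  136.8   39.7]]
 lid angle 0.0 plane offset (0 under, 35 outer) 34.7 inliers 0.91 r max [  6.9 248.3]
glaze [ 657.7 -317.5]
post [ 646.4 -394. ]
```

View pics/s9.png

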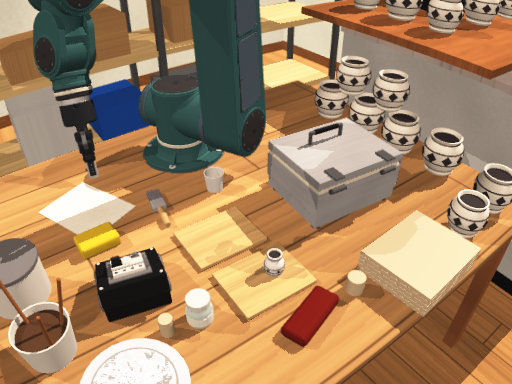

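The picture shows the lid shut at (335,165), the fired jar on its board at (273,262), the raw board empty, and the glaze jar and post unmoved. The lever measures the same as at the start (on).

```bash
python3 -c "
from cell import finish_job
print(finish_job())"
```

```text
the job is handed in; nothing more can be done
None
```

The job is done and handed in after about 48 s of robot time: switch tripped first, the one fired jar on its board, both raw jars in the kiln, lid latched shut, lever back on, and the glaze jar and post not moved.

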